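# Clip PET plaques on the blow-off stage and blow them clean

### The job

Lay every plastic plaque from the bench flat in a bay of its own on the aluminium stage, lengthwise, centred on the grey mark and not riding on the lips, and swing that bay's spring clip fully across it. Once all of them are clipped, turn the air valve's lever fully open and then fully closed again with the clips still on. Finally swing all the clips right back clear, leaving the plaques lying in their bays, and leave the bottle tops and pliers undisturbed.

Things in the scene. Friction and masses are not known exactly. Their poses are not given: they have to be found in the camera images.
- plaqueA_mid (a point): centre (half-way up) of the green plaque, a plain flat slab 100 x 44 x 8 mm, about 50 g; x along its 100 mm length, y across its 44 mm width, z through its thickness; starts lying flat on the bench. One or none of the three plaques is absent.
- plaqueB_mid (a point): centre (half-way up) of the orange plaque, a plain flat slab 100 x 44 x 8 mm, about 50 g; x along its 100 mm length, y across its 44 mm width, z through its thickness; starts lying flat on the bench. One or none of the three plaques is absent.
- plaqueC_mid (a point): centre (half-way up) of the blue plaque, a plain flat slab 100 x 44 x 8 mm, about 50 g; x along its 100 mm length, y across its 44 mm width, z through its thickness; starts lying flat on the bench. One or none of the three plaques is absent.
- bayA (a point): centre of the right-hand (-y) bay on the stage's flat top, 20 mm above the bench, marked by a 108 x 50 mm grey area; x along the bay, away from the robot, y to its left, z up. Bays are 100 mm apart. Lips 5 mm high: across the near end, inner face at x = -54 mm; along the -y side, inner face at y = -26 mm (|x| 30 to 46 mm only); other sides open. A plaque lying in it has its centre 4 mm above this point.
- clipA (a joint): angle of bay A's spring clip about its upright pivot screw (rad): 0 (stop) = clear, arm pointing beyond the plaque's far end, 0.35 rad to the left of the bay's +x; 1.921 (stop) = on, arm along -y, across the plaque 36 mm beyond the bay's centre. Clockwise from above puts it on. Stays where left (1 N turns it); rides up onto a plaque by itself and presses with 1 to 2 N.
- clipA_pivot (a point): pivot axis of clip A, at the stage's top: 36 mm along x and 38 mm along y from the bay's centre; the screw head is 16 mm across and reaches 20 mm above the stage.
- clipA_knob (a point): middle of the round red knob upright on the arm of clip A: 14 mm across, 22 mm of it free above the arm, top 11 mm above this point; it stands 42 mm from the pivot axis, this point 34 mm above the stage's top. The arm below is a 12 mm wide steel strip about 60 mm long, its top 16 to 20 mm above the stage.
- bayB (a point): centre of the middle bay on the stage's flat top, 20 mm above the bench, marked by a 108 x 50 mm grey area; x along the bay, away from the robot, y to its left, z up. Bays are 100 mm apart. Lips 5 mm high: across the near end, inner face at x = -54 mm; along the -y side, inner face at y = -26 mm (|x| 30 to 46 mm only); other sides open. A plaque lying in it has its centre 4 mm above this point.
- clipB (a joint): angle of bay B's spring clip about its upright pivot screw (rad): 0 (stop) = clear, arm pointing beyond the plaque's far end, 0.35 rad to the left of the bay's +x; 1.921 (stop) = on, arm along -y, across the plaque 36 mm beyond the bay's centre. Clockwise from above puts it on. Stays where left (1 N turns it); rides up onto a plaque by itself and presses with 1 to 2 N.
- clipB_pivot (a point): pivot axis of clip B, at the stage's top: 36 mm along x and 38 mm along y from the bay's centre; the screw head is 16 mm across and reaches 20 mm above the stage.
- clipB_knob (a point): middle of the round red knob upright on the arm of clip B: 14 mm across, 22 mm of it free above the arm, top 11 mm above this point; it stands 42 mm from the pivot axis, this point 34 mm above the stage's top. The arm below is a 12 mm wide steel strip about 60 mm long, its top 16 to 20 mm above the stage.
- bayC (a point): centre of the left-hand (+y) bay on the stage's flat top, 20 mm above the bench, marked by a 108 x 50 mm grey area; x along the bay, away from the robot, y to its left, z up. Bays are 100 mm apart. Lips 5 mm high: across the near end, inner face at x = -54 mm; along the -y side, inner face at y = -26 mm (|x| 30 to 46 mm only); other sides open. A plaque lying in it has its centre 4 mm above this point.
- clipC (a joint): angle of bay C's spring clip about its upright pivot screw (rad): 0 (stop) = clear, arm pointing beyond the plaque's far end, 0.35 rad to the left of the bay's +x; 1.921 (stop) = on, arm along -y, across the plaque 36 mm beyond the bay's centre. Clockwise from above puts it on. Stays where left (1 N turns it); rides up onto a plaque by itself and presses with 1 to 2 N.
- clipC_pivot (a point): pivot axis of clip C, at the stage's top: 36 mm along x and 38 mm along y from the bay's centre; the screw head is 16 mm across and reaches 20 mm above the stage.
- clipC_knob (a point): middle of the round red knob upright on the arm of clip C: 14 mm across, 22 mm of it free above the arm, top 11 mm above this point; it stands 42 mm from the pivot axis, this point 34 mm above the stage's top. The arm below is a 12 mm wide steel strip about 60 mm long, its top 16 to 20 mm above the stage.
- valve_lever (a joint): angle of the air valve's lever about its upright axis (rad): 0 = closed, lever square across the pipe (along the valve's +x, away from the robot); 1.571 = fully open, lever along the pipe (valve's +y, to the left). Anticlockwise seen from above opens. Stops at both ends; stays where it is left; about 2 N at the grip to turn it.
- valve_pivot (a point): axis of the valve's lever at the lever's mid height, 61 mm above the bench; x, y, z are the valve's own axes (pipe along y). Below the lever the brass body is 34 x 40 mm, the pipe 20 to 29 mm thick, its top under 41 mm above the bench.
- valve_grip (a point): grip point of the lever, 65 mm from its axis, on the blue sleeve: a straight bar 16 mm wide and 16 mm high, centred on this point, from 31 to 91 mm from the axis; its x axis points along the lever, outward, z up.
- bottletop1: bystander: clear cut-off bottle top with a red ring, 62 mm across, 52 mm high; origin at its underside
- bottletop2: bystander: clear cut-off bottle top with a white ring, 62 mm across, 52 mm high; origin at its underside
- pliers: bystander: pliers with orange handles, about 150 mm long, lying; origin under the joint of the handles
Not all that is in view belongs to the job. Of the things like the part that bears plaqueA_mid, leave any that is red; of the rest the smaller one is meant.

How it is judged:
On the way, in this order (a step that is already met when the one before it is completed fails the run):
1. every plaque lies flat in a bay of its own with that bay's clip swung across it, the valve closed (((horizontal distance between plaqueA_mid and bayA below 0.012 m and z of plaqueA_mid in the frame of bayA between 0 and 0.0062 m and angle between the z axis of plaqueA_mid and the z axis of bayA, either way round below 0.05 rad and angle between the x axis of plaqueA_mid and the x axis of bayA, either way round below 0.13 rad and value of joint clipA above 1.65 rad) or (horizontal distance between plaqueA_mid and bayB below 0.012 m and z of plaqueA_mid in the frame of bayB between 0 and 0.0062 m and angle between the z axis of plaqueA_mid and the z axis of bayB, either way round below 0.05 rad and angle between the x axis of plaqueA_mid and the x axis of bayB, either way round below 0.13 rad and value of joint clipB above 1.65 rad) or (horizontal distance between plaqueA_mid and bayC below 0.012 m and z of plaqueA_mid in the frame of bayC between 0 and 0.0062 m and angle between the z axis of plaqueA_mid and the z axis of bayC, either way round below 0.05 rad and angle between the x axis of plaqueA_mid and the x axis of bayC, either way round below 0.13 rad and value of joint clipC above 1.65 rad)) and ((horizontal distance between plaqueB_mid and bayA below 0.012 m and z of plaqueB_mid in the frame of bayA between 0 and 0.0062 m and angle between the z axis of plaqueB_mid and the z axis of bayA, either way round below 0.05 rad and angle between the x axis of plaqueB_mid and the x axis of bayA, either way round below 0.13 rad and value of joint clipA above 1.65 rad) or (horizontal distance between plaqueB_mid and bayB below 0.012 m and z of plaqueB_mid in the frame of bayB between 0 and 0.0062 m and angle between the z axis of plaqueB_mid and the z axis of bayB, either way round below 0.05 rad and angle between the x axis of plaqueB_mid and the x axis of bayB, either way round below 0.13 rad and value of joint clipB above 1.65 rad) or (horizontal distance between plaqueB_mid and bayC below 0.012 m and z of plaqueB_mid in the frame of bayC between 0 and 0.0062 m and angle between the z axis of plaqueB_mid and the z axis of bayC, either way round below 0.05 rad and angle between the x axis of plaqueB_mid and the x axis of bayC, either way round below 0.13 rad and value of joint clipC above 1.65 rad)) and ((horizontal distance between plaqueC_mid and bayA below 0.012 m and z of plaqueC_mid in the frame of bayA between 0 and 0.0062 m and angle between the z axis of plaqueC_mid and the z axis of bayA, either way round below 0.05 rad and angle between the x axis of plaqueC_mid and the x axis of bayA, either way round below 0.13 rad and value of joint clipA above 1.65 rad) or (horizontal distance between plaqueC_mid and bayB below 0.012 m and z of plaqueC_mid in the frame of bayB between 0 and 0.0062 m and angle between the z axis of plaqueC_mid and the z axis of bayB, either way round below 0.05 rad and angle between the x axis of plaqueC_mid and the x axis of bayB, either way round below 0.13 rad and value of joint clipB above 1.65 rad) or (horizontal distance between plaqueC_mid and bayC below 0.012 m and z of plaqueC_mid in the frame of bayC between 0 and 0.0062 m and angle between the z axis of plaqueC_mid and the z axis of bayC, either way round below 0.05 rad and angle between the x axis of plaqueC_mid and the x axis of bayC, either way round below 0.13 rad and value of joint clipC above 1.65 rad)) and value of joint valve_lever below 0.15 rad), for 0.2 s.
2. the valve is fully open with every plaque clipped (((horizontal distance between plaqueA_mid and bayA below 0.012 m and z of plaqueA_mid in the frame of bayA between 0 and 0.0062 m and angle between the z axis of plaqueA_mid and the z axis of bayA, either way round below 0.05 rad and angle between the x axis of plaqueA_mid and the x axis of bayA, either way round below 0.13 rad and value of joint clipA above 1.65 rad) or (horizontal distance between plaqueA_mid and bayB below 0.012 m and z of plaqueA_mid in the frame of bayB between 0 and 0.0062 m and angle between the z axis of plaqueA_mid and the z axis of bayB, either way round below 0.05 rad and angle between the x axis of plaqueA_mid and the x axis of bayB, either way round below 0.13 rad and value of joint clipB above 1.65 rad) or (horizontal distance between plaqueA_mid and bayC below 0.012 m and z of plaqueA_mid in the frame of bayC between 0 and 0.0062 m and angle between the z axis of plaqueA_mid and the z axis of bayC, either way round below 0.05 rad and angle between the x axis of plaqueA_mid and the x axis of bayC, either way round below 0.13 rad and value of joint clipC above 1.65 rad)) and ((horizontal distance between plaqueB_mid and bayA below 0.012 m and z of plaqueB_mid in the frame of bayA between 0 and 0.0062 m and angle between the z axis of plaqueB_mid and the z axis of bayA, either way round below 0.05 rad and angle between the x axis of plaqueB_mid and the x axis of bayA, either way round below 0.13 rad and value of joint clipA above 1.65 rad) or (horizontal distance between plaqueB_mid and bayB below 0.012 m and z of plaqueB_mid in the frame of bayB between 0 and 0.0062 m and angle between the z axis of plaqueB_mid and the z axis of bayB, either way round below 0.05 rad and angle between the x axis of plaqueB_mid and the x axis of bayB, either way round below 0.13 rad and value of joint clipB above 1.65 rad) or (horizontal distance between plaqueB_mid and bayC below 0.012 m and z of plaqueB_mid in the frame of bayC between 0 and 0.0062 m and angle between the z axis of plaqueB_mid and the z axis of bayC, either way round below 0.05 rad and angle between the x axis of plaqueB_mid and the x axis of bayC, either way round below 0.13 rad and value of joint clipC above 1.65 rad)) and ((horizontal distance between plaqueC_mid and bayA below 0.012 m and z of plaqueC_mid in the frame of bayA between 0 and 0.0062 m and angle between the z axis of plaqueC_mid and the z axis of bayA, either way round below 0.05 rad and angle between the x axis of plaqueC_mid and the x axis of bayA, either way round below 0.13 rad and value of joint clipA above 1.65 rad) or (horizontal distance between plaqueC_mid and bayB below 0.012 m and z of plaqueC_mid in the frame of bayB between 0 and 0.0062 m and angle between the z axis of plaqueC_mid and the z axis of bayB, either way round below 0.05 rad and angle between the x axis of plaqueC_mid and the x axis of bayB, either way round below 0.13 rad and value of joint clipB above 1.65 rad) or (horizontal distance between plaqueC_mid and bayC below 0.012 m and z of plaqueC_mid in the frame of bayC between 0 and 0.0062 m and angle between the z axis of plaqueC_mid and the z axis of bayC, either way round below 0.05 rad and angle between the x axis of plaqueC_mid and the x axis of bayC, either way round below 0.13 rad and value of joint clipC above 1.65 rad)) and value of joint valve_lever above 1.42 rad), for 0.2 s.
3. the valve is fully closed again with every plaque still clipped (all of step 1), for 0.2 s.
At the end, for the whole second after the job is handed in: Each plaque rests flat in a bay, within 12 mm of its centre, square within 0.13 rad, centre at most 6.2 mm above the stage; all clips clear (under 0.60 rad), valve closed (under 0.15 rad). On the way: clips on over 1.65 rad, valve open over 1.42 rad (((horizontal distance between plaqueA_mid and bayA below 0.012 m and z of plaqueA_mid in the frame of bayA between 0 and 0.0062 m and angle between the z axis of plaqueA_mid and the z axis of bayA, either way round below 0.05 rad and angle between the x axis of plaqueA_mid and the x axis of bayA, either way round below 0.13 rad) or (horizontal distance between plaqueA_mid and bayB below 0.012 m and z of plaqueA_mid in the frame of bayB between 0 and 0.0062 m and angle between the z axis of plaqueA_mid and the z axis of bayB, either way round below 0.05 rad and angle between the x axis of plaqueA_mid and the x axis of bayB, either way round below 0.13 rad) or (horizontal distance between plaqueA_mid and bayC below 0.012 m and z of plaqueA_mid in the frame of bayC between 0 and 0.0062 m and angle between the z axis of plaqueA_mid and the z axis of bayC, either way round below 0.05 rad and angle between the x axis of plaqueA_mid and the x axis of bayC, either way round below 0.13 rad)) and ((horizontal distance between plaqueB_mid and bayA below 0.012 m and z of plaqueB_mid in the frame of bayA between 0 and 0.0062 m and angle between the z axis of plaqueB_mid and the z axis of bayA, either way round below 0.05 rad and angle between the x axis of plaqueB_mid and the x axis of bayA, either way round below 0.13 rad) or (horizontal distance between plaqueB_mid and bayB below 0.012 m and z of plaqueB_mid in the frame of bayB between 0 and 0.0062 m and angle between the z axis of plaqueB_mid and the z axis of bayB, either way round below 0.05 rad and angle between the x axis of plaqueB_mid and the x axis of bayB, either way round below 0.13 rad) or (horizontal distance between plaqueB_mid and bayC below 0.012 m and z of plaqueB_mid in the frame of bayC between 0 and 0.0062 m and angle between the z axis of plaqueB_mid and the z axis of bayC, either way round below 0.05 rad and angle between the x axis of plaqueB_mid and the x axis of bayC, either way round below 0.13 rad)) and ((horizontal distance between plaqueC_mid and bayA below 0.012 m and z of plaqueC_mid in the frame of bayA between 0 and 0.0062 m and angle between the z axis of plaqueC_mid and the z axis of bayA, either way round below 0.05 rad and angle between the x axis of plaqueC_mid and the x axis of bayA, either way round below 0.13 rad) or (horizontal distance between plaqueC_mid and bayB below 0.012 m and z of plaqueC_mid in the frame of bayB between 0 and 0.0062 m and angle between the z axis of plaqueC_mid and the z axis of bayB, either way round below 0.05 rad and angle between the x axis of plaqueC_mid and the x axis of bayB, either way round below 0.13 rad) or (horizontal distance between plaqueC_mid and bayC below 0.012 m and z of plaqueC_mid in the frame of bayC between 0 and 0.0062 m and angle between the z axis of plaqueC_mid and the z axis of bayC, either way round below 0.05 rad and angle between the x axis of plaqueC_mid and the x axis of bayC, either way round below 0.13 rad)) and value of joint each of clipA, clipB, clipC below 0.6 rad and value of joint valve_lever below 0.15 rad and linear speed of each of plaqueA, plaqueB, plaqueC below 0.02 m/s); the robot touches nothing.
It fails at once if a bottle top or the pliers moved more than 30 mm (distance of any of bottletop1, bottletop2, pliers from where it was at the start of the episode above 0.03 m).
Of plaqueA, plaqueB, plaqueC only 2 to 3 are there at a start; the rules pass over those that are not, and their reading is None.
At some moment in a run one of plaqueA, plaqueB, plaqueC may be knocked a few centimetres aside while the robot is not near it.
Once in a run the grip may slacken for a moment while it holds something.
It also fails if it takes over 210 s, if anything falls off the work surface, if the arm or the gripper's body presses on something with over 40 N, if the wrist force passes 120 N, or if a joint passes its speed limit or range.

### The arm

A 7-joint arm with a two-finger parallel gripper is mounted at the origin on the work surface. World frame = base frame: x ahead of the robot, y to its left, z up, the work surface at z = 0. Lengths are in m, angles in rad, forces in N, time in s.
With the tool pointing down it reaches from about 0.35 to 0.775 m from the base axis. Payload 3.1 kg.
Tool frame: the origin (TCP) lies midway between the tips of the shut fingers; the grasp point (between the pads) lies manip.hold_point_z behind it (manip.hold_point_z is the distance from the TCP to the grasp point, in m); z points along the fingers, y is the line along which they close (so a half turn about z gives the same grasp; the last joint's range is limited). The gripper opens to 85 mm and grips with 20 to 120 N. Pads are 22 mm wide; open, the fingers measure 114 mm over their backs; the gripper's body (76 mm by 85 mm) begins 54 mm behind the grasp point. The pads swing forward as they close: fully open they stand 13 mm farther back than shut.
Start: joints at [-1.333, 0.311, 0.014, 1.512, -0.004, 1.319, -0.027], TCP at [0.152, 0.529, 0.231] pointing down, gripper open.
Joint ranges: [-2.7, 2.7], [-0.3, 1.91], [-1.27, 1.3], [0.12, 2.57], [-1.44, 4.58], [0.2, 2.03], [-3.05, 3.05]. Speed limits (rad/s): [2.79, 2.79, 3.14, 3.14, 3.14, 3.14, 3.14].

### API

Orientations are given as a 3x3 rotation matrix whose columns are the frame's x, y, z axes.
In Python, from plant import manip, eyes, workorder gives the robot as it stands. The module is installed in compiled form; this text tells all that it offers.
- The arm moves only by the tool arm_command, never from a script. Its argument "increments" is a list of rows, each a list of 3 entries, a list of its own where there are three numbers: the shift along the tool's x, y, z in mm, then the turn, a rotation vector about the tool's x, y, z in rad, then the opening, from 0 (shut) to 1 (fully open). A call has 1 to 8 rows; each row shifts and turns the commanded pose from where the row before left it, along the tool's axes as they then stand; what a row does not reach is not made up. A row lasts 1/8 s, in which the tool goes at most 62.5 mm and 10.7 degrees, less where a joint would pass 70% of its speed; a pose out of reach is approached as far as the arm can. A call with a gripper value outside its range is refused whole. The fingers move at their own pace and stop on an object; the grip force is fixed at half the most. Time passes only in rows, so rows that do not move let the fingers close. It gives the time, the measured TCP pose, the force, the opening and the grip force at its end, in the units of the state.
- manip.observe(): the state, without advancing time (a new reading comes with each control period).
- eyes.get_image(name): name is "scene" or "top" or "wrist"; returns the picture (400x640x3 uint8, blue, green, red); there is no depth.
- eyes.camera_params(name): a dict with "fx", "fy", "cx", "cy" (pixels), "k1" (the pictures are not rectified: a ray, as slopes to the right and down, at radius r is drawn at 1 + k1 r^2 times it, then the intrinsics apply), "position" and "attitude" of the camera in the world. Camera axes: x right, y up, looking along -z (the intrinsics and any distortion apply to the point x, -y, -z); pixel columns grow to the right and rows downward; lengths in m; the calibration is good to about 2 mm. A picture is of the moment at which its call begins: read the wrist's pose just before it. camera_params takes no time and is no camera call; for the wrist camera it gives the pose at the moment of the call.
- workorder.close_job(): hands the job in; it is judged then, once.
The state is a dict: "clock": time; "qpos": joint angles; "joint_vel": joint speeds; "joint_efforts": joint torques, N m; "ee_pos": TCP position; "tool_rot": TCP orientation; "wrist_force": force on the tool from outside, world axes, zero at the start; "ft_torque": the same for the moment, N m; "opening": finger opening in m; "grip_force": force on a finger pad.
Only numpy, scipy, OpenCV 4.12 (cv2) and the standard library are available. Lean on these libraries where they do the work, as an engineer would, in place of code of your own. Each camera call takes 0.05 s, during which the arm holds its last target. There are 200 camera calls.

## Working session

There is one attempt and no reset: what is moved stays moved. The work goes in short steps, Python scripts to look and compute and a tool call to move; the robot and the scene stay as the last step left them, time stands still between calls to the robot, and variables do not carry over. Pictures are saved under pics/ and viewed, at most 14 in all, crops included, and the job is handed in when it is done.

Besides the shell and the picture viewer there is one more tool, called after "Emit:" in YAML: its name, and indented under it one key for each argument. arm_command: Moves the arm, as the interface text tells. Its arguments: {"type":"object","properties":{"increments":{"type":"array"}},"required":["increments"]}

```bash
mkdir -p pics; cat > h.py <<'E'
import numpy as np, cv2
from plant import manip, eyes, workorder
def snap(n):
    p=eyes.camera_params(n); return eyes.get_image(n),p
def ray(p,u,v):
    x=(u-p['cx'])/p['fx']; y=(v-p['cy'])/p['fy']
    rd=np.hypot(x,y); r=rd
    for _ in range(20): r=rd/(1+p['k1']*r*r)
    s=r/rd if rd>0 else 1
    d=np.array(p['attitude']).reshape(3,3)@np.array([x*s,-y*s,-1.]); return np.array(p['position']),d
def hit(p,u,v,z):
    o,d=ray(p,u,v); return o+d*(z-o[2])/d[2]
def proj(p,X):
    c=np.array(p['attitude']).reshape(3,3).T@(np.array(X)-np.array(p['position']))
    x,y=c[0]/-c[2],-c[1]/-c[2]; f=1+p['k1']*(x*x+y*y)
    return p['fx']*x*f+p['cx'],p['fy']*y*f+p['cy']
E
python3 - <<'E'
from h import *
for n in ['scene','top']:
    im,p=snap(n); cv2.imwrite(f'pics/{n}0.png',im); print(n,p)
s=manip.observe(); print(s, manip.hold_point_z)
E
```

```text
scene {'fx': 447.7740833895857, 'fy': 447.7740833895857, 'cx': 320.1903899215991, 'cy': 201.37431530961123, 'k1': -0.020455260725484436, 'position': array([ 1.02661229, -0.06699702,  0.93069184]), 'attitude': array([[ 0.08903   , -0.85432214,  0.51206185],
       [ 0.99602211,  0.07826696, -0.04259379],
       [-0.00368871,  0.51381705,  0.85789186]])}
top {'fx': 465.19308898001356, 'fy': 465.19308898001356, 'cx': 322.58387640215943, 'cy': 192.4556602596009, 'k1': 0.004292816021058824, 'position': array([ 0.31795336, -0.03723004,  1.17078363]), 'attitude': array([[-1.54772340e-02,  9.87450295e-01, -1.57169879e-01],
       [-9.99880120e-01, -1.53554522e-02,  1.98913945e-03],
       [-4.49238233e-04,  1.57181824e-01,  9.87569578e-01]])}
{'clock': 0.1, 'qpos': array([-1.33272893,  0.31166595,  0.01396995,  1.51291258, -0.00439055,
        1.31924039, -0.0272175 ]), 'joint_vel': array([-0.00029691, -0.00080124, -0.00201062, -0.00331739,  0.00078884,
       -0.00054569, -0.00185679]), 'joint_efforts': array([ 6.92623344e-04, -3.80851436e+01,  1.46554224e-01, -2.31240338e+01,
        1.22659575e-02,  8.15727428e-03,  1.14880231e-05]), 'ee_pos': array([0.15166493, 0.52797206, 0.23031215]), 'tool_rot': array([[-9.61142705e-01,  2.76051508e-01, -5.15739053e-04],
       [ 2.76051974e-01,  9.61140340e-01, -2.13423698e-03],
       [-9.34617264e-05, -2.19367708e-03, -9.99997590e-01]]), 'wrist_force': array([ 0.7965381 , -0.14570173,  0.25265466]), 'ft_torque': array([-0.00561532,  0.02598141, -0.04924109]), 'grip_force': 0.0, 'opening': 0.08537523102807726} 0.0187
```

View pics/scene0.png

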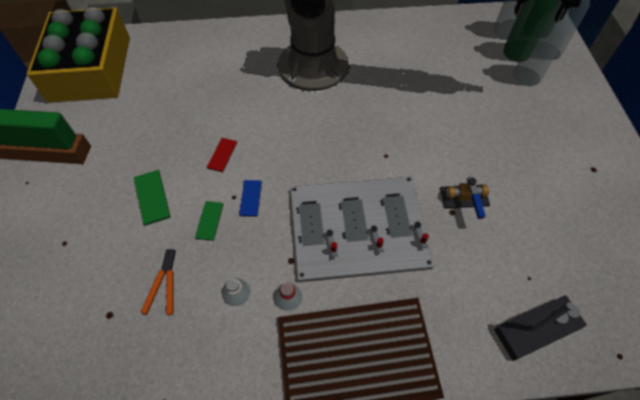

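View pics/top0.png

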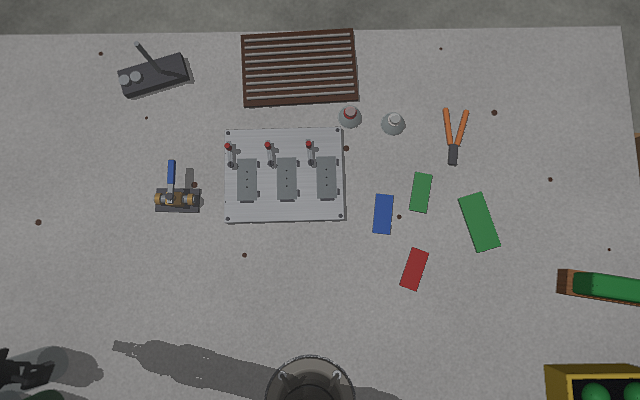

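Small green: top (421,193), scene (209,220). Look-alikes are the big green plate (479,222), the red slab (414,269) and the blue plaque (383,214). I choose the small green and the blue; there is no orange plaque. The pliers are at (455,135), and the bottle tops at (349,115) and (393,122). All clips are clear and the valve lever points away, so it is closed.

```bash
cat >> h.py <<'E'
def rects(im,p,z,lo,hi,amin,win=None):
    m=cv2.inRange(cv2.cvtColor(im,cv2.COLOR_BGR2HSV),lo,hi)
    if win:
        k=np.zeros_like(m); a,b,c,d=win; k[b:d,a:c]=255; m&=k
    m=cv2.morphologyEx(m,cv2.MORPH_CLOSE,np.ones((3,3)))
    out=[]
    for c in cv2.findContours(m,cv2.RETR_EXTERNAL,cv2.CHAIN_APPROX_NONE)[0]:
        if cv2.contourArea(c)<amin: continue
        w=np.float32([hit(p,u,v,z)[:2]*1000 for u,v in c[:,0,:]])
        (x,y),(a,b),t=cv2.minAreaRect(w)
        if a<b: a,b,t=b,a,t+90
        t=(t+90)%180-90
        out.append((np.round([x,y,a,b,t],1),np.round(c[:,0].mean(0))))
    return out
G=((45,80,40),(80,255,255)); B=((105,120,60),(125,255,255)); R1=((0,120,60),(6,255,255)); GR=((0,0,75),(180,60,135))
E
python3 - <<'E'
from h import *
for n in ['scene','top']:
    im=cv2.imread(f'pics/{n}0.png'); p=eyes.camera_params(n)
    hsv=cv2.cvtColor(im,cv2.COLOR_BGR2HSV)
    pts={'scene':[(209,220),(251,198),(222,155),(300,200),(345,205),(298,235),(479,208)],'top':[(421,193),(383,214),(414,269),(240,180),(265,180),(310,210),(171,172)]}[n]
    print(n,[hsv[v,u].tolist() for u,v in pts])
    print('G',rects(im,p,.008,*G,200)); print('B',rects(im,p,.008,*B,60))
    print('valve',rects(im,p,.069,*B,60)); print('knob',rects(im,p,.065,*R1,20))
im=cv2.imread('pics/top0.png'); p=eyes.camera_params('top')
cv2.imwrite('pics/crop0.png',np.hstack([cv2.resize(im[110:230,145:350],None,fx=3.9,fy=3.9,interpolation=2)]))
E
```

```text
scene [[66, 196, 86], [111, 227, 111], [1, 232, 111], [105, 4, 118], [100, 20, 76], [120, 5, 102], [111, 221, 111]]
G [(array([ 502.2, -285.9,  100.1,   43.8,  -11.8]), array([209., 221.])), (array([ 423.7, -429.4,  146.1,   62.7,   16. ]), array([151., 197.])), (array([ 153. , -764. ,  264.7,   89.9,   65.4]), array([ 38., 123.])), (array([-109. , -796.2,   87.6,   57.9,   40.7]), array([48., 57.])), (array([-108.6, -693.4,   88.5,   58.4,   23.4]), array([83., 54.])), (array([-235.9, -793.4,   79.7,   61.4,   65.7]), array([57., 29.])), (array([-236.9, -691.2,   77.7,   64.7,   66.6]), array([90., 27.]))]
B [(array([521.2, 356.4,  64.3,  17.9,  -1.2]), array([479., 205.])), (array([ 448.8, -188.6,   99.5,   42.2,   -7.2]), array([250., 198.]))]
valve [(array([554.6, 328.4,  60.1,  16.8,  -1.2]), array([479., 205.])), (array([ 487. , -180.6,   92.9,   39.5,   -7.2]), array([250., 198.]))]
knob [(array([ 720.7, -106. ,   28.8,   14.2,  -63.3]), array([289., 295.])), (array([ 355.3, -248.3,   94.6,   41.2,  -20.7]), array([221., 154.]))]
top [[66, 119, 118], [111, 152, 138], [0, 160, 134], [99, 16, 114], [108, 8, 152], [108, 8, 150], [110, 145, 141]]
G [(array([  17.7, -677.1,   66.3,   35.8,   89.2]), array([595., 393.])), (array([  17.5, -762.4,   41.5,   35.2,   -6.8]), array([632., 392.])), (array([ 260.7, -729.9,  162.3,   56.9,   80.2]), array([607., 286.])), (array([ 423.2, -429.7,  142.5,   63.9,   16.1]), array([479., 222.])), (array([ 501. , -286.9,   99.4,   43.5,  -11.9]), array([420., 192.]))]
B [(array([ 447.3, -189.3,   99.2,   43.1,   -7.4]), array([383., 214.])), (array([563.5, 348.4,  59.9,  15.2,   2. ]), array([170., 171.]))]
valve [(array([ 440.5, -181.3,   94. ,   40.9,   -7.4]), array([383., 214.])), (array([550.6, 328.2,  56.7,  14.4,   2. ]), array([170., 171.]))]
knob [(array([ 309.9, -250.5,   94.6,   41.2,  -21.3]), array([414., 269.]))]
```

View pics/crop0.png

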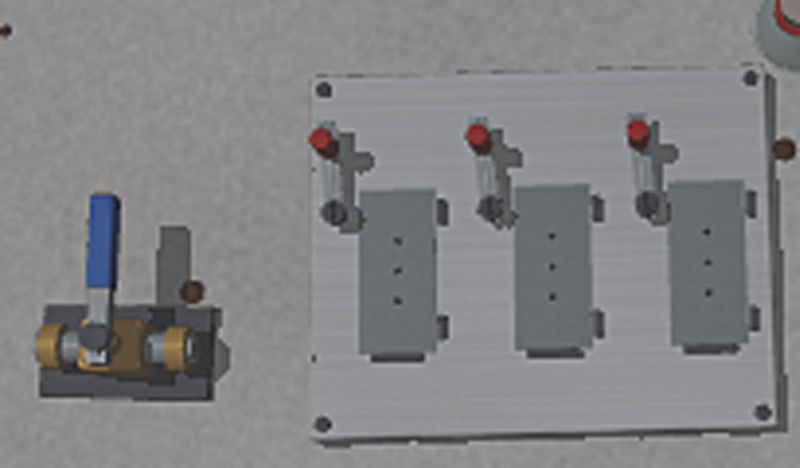

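The crop shows all three clips clear, with bay dot centres at crop (708,263), (552,267) and (397,271). The valve is closed, with the sleeve at (104,240).

```bash
python3 - <<'E'
from h import *
p=eyes.camera_params('top')
for n,u,v in [('A',708,263),('B',552,267),('C',397,271),('vpiv',98,340)]:
    U,V=u/3.9+145-.4,v/3.9+110-.4; print(n,np.round(hit(p,U,V,.02 if n!='vpiv' else .061)*1000,1))
cs=[[(668,182),(742,180),(748,343),(674,346)],[(514,187),(590,185),(592,350),(516,352)],[(360,191),(435,188),(437,353),(361,355)]]
for c in cs:
    w=np.array([hit(p,u/3.9+144.6,v/3.9+109.6,.02)[:2]*1000 for u,v in c]); d=(w[0]+w[1]-w[2]-w[3])/2
    print(w.mean(0).round(1),np.linalg.norm(d).round(1),np.degrees(np.arctan2(d[1],d[0])).round(2))
im=cv2.imread('pics/scene0.png');p=eyes.camera_params('scene')
print(rects(im,p,.02,(80,8,50),(120,60,90),150,(290,180,435,260)))
for k in [(333,246),(380,242),(424,238)]: print(hit(p,*k,.065).round(3))
E
```

```text
A [540.3 -49.1  20. ]
B [539.2  51.6  20. ]
C [538.1 151.6  20. ]
vpiv [489.7 329.2  61. ]
[540.8 -49.1] 107.5 1.11
[538.6  51. ] 108.4 0.49
[538.  150.8] 108.0 1.09
[(array([548. , -40.8, 137.1,  77.3,  -1.9]), array([315., 229.])), (array([ 5.384e+02,  6.140e+01,  1.227e+02,  7.960e+01, -4.000e-01]), array([359., 223.])), (array([552.2, 159.6, 151.5,  82.5,   2.8]), array([404., 223.]))]
[ 0.623 -0.007  0.065]
[0.622 0.094 0.065]
[0.622 0.19  0.065]
```

Emit:
arm_command:
  increments:
    - [[0, 0, 0], [0, 0, -0.14], 1]
    - [[0, 0, 0], [0, 0, -0.14], 1]
    - [[-50, 0, 0], [0, 0, 0], 1]
    - [[-50, 0, 0], [0, 0, 0], 1]
    - [[-50, 0, 0], [0, 0, 0], 1]
    - [[-50, 0, 0], [0, 0, 0], 1]
    - [[-50, -40, 0], [0, 0, 0], 1]
    - [[-50, -40, 0], [0, 0, 0], 1]

```text
clock: 1.1
ee_pos: [0.4506, 0.4496, 0.2302]
tool_rot: [[-1.0, -0.001, -0.001], [-0.001, 1.0, -0.001], [0.001, -0.001, -1.0]]
wrist_force: [0.3, 0.2, -0.2]
opening: 0.0854
grip_force: 0.0
```

Emit:
arm_command:
  increments:
    - [[0, -60, 0], [0, 0, 0], 1]
    - [[0, -60, 0], [0, 0, 0], 1]
    - [[0, -60, 0], [0, 0, 0], 1]
    - [[0, -60, 0], [0, 0, 0], 1]
    - [[0, -60, 0], [0, 0, 0], 1]
    - [[0, -60, 0], [0, 0, 0], 1]
    - [[0, -60, 0], [0, 0, 0], 1]
    - [[0, -60, 0], [0, 0, 0], 1]

```text
clock: 2.1
ee_pos: [0.4491, -0.0312, 0.2311]
tool_rot: [[-1.0, -0.0, -0.0], [-0.0, 1.0, 0.0], [0.0, 0.0, -1.0]]
wrist_force: [1.6, 0.1, 0.5]
opening: 0.0855
grip_force: 0.0
```

Emit:
arm_command:
  increments:
    - [[0, -50, 0], [0, 0, 0], 1]
    - [[0, -50, 0], [0, 0, 0], 1]
    - [[0, -30, 0], [0, 0, 0], 1]
    - [[0, 0, 0], [0, 0, 0], 0.75]

```text
clock: 2.6
ee_pos: [0.4486, -0.1626, 0.231]
tool_rot: [[-1.0, 0.006, -0.001], [0.006, 1.0, -0.001], [0.001, -0.001, -1.0]]
wrist_force: [0.4, 0.5, 0.6]
opening: 0.0701
grip_force: 0.0
```

```bash
python3 - <<'E'
from h import *
im,p=snap('wrist'); cv2.imwrite('pics/w1.png',im); print(p['position'].round(3))
print('B',rects(im,p,.008,*B,500),'G',rects(im,p,.008,*G,500))
E
```

```text
[ 0.365 -0.161  0.374]
B [(array([ 447.2, -187.2,   98.7,   42.7,   -7.2]), array([300., 166.]))] G [(array([ 500.6, -283.9,   99.7,   43.5,  -11.9]), array([224., 208.])), (array([ 423.7, -426.5,  142.3,   67.5,   16.2]), array([ 96., 146.]))]
```

View pics/w1.png

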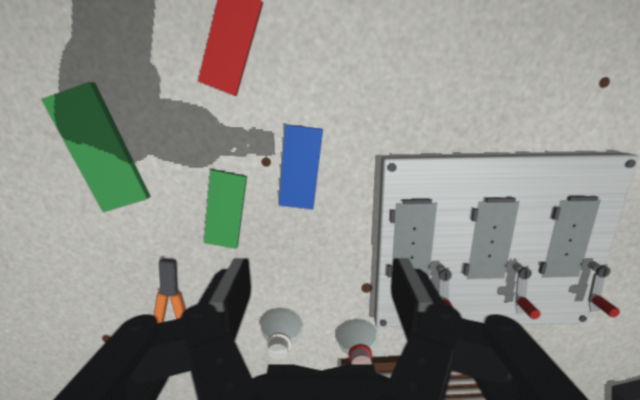

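The wrist view shows small green at (224,208) and blue at (300,166), both matching the other cameras; the red slab is at (230,45).

Emit:
arm_command:
  increments:
    - [[0, -26, 0], [0, 0, 0], 0.75]
    - [[0, 0, 0], [0, 0, 0.122], 0.75]
    - [[0, 0, 55], [0, 0, 0], 0.75]
    - [[0, 0, 55], [0, 0, 0], 0.75]
    - [[0, 0, 55], [0, 0, 0], 0.75]
    - [[0, 0, 36], [0, 0, 0], 0.75]
    - [[0, 0, 15], [0, 0, 0], 0.75]
    - [[0, 0, 0], [0, 0, 0], 0.75]

```text
clock: 3.65
ee_pos: [0.4496, -0.1842, 0.0149]
tool_rot: [[-0.993, 0.12, -0.001], [0.12, 0.993, 0.001], [0.001, 0.001, -1.0]]
wrist_force: [-0.2, -0.5, 0.9]
opening: 0.0639
grip_force: 0.0
```

Emit:
arm_command:
  increments:
    - [[2, -4, 10], [0, 0, 0.007], 0.75]
    - [[0, 0, 5], [0, 0, 0], 0.75]
    - [[0, 0, 0], [0, 0, 0], 0.75]
    - [[0, 0, 0], [0, 0, 0], 0]
    - [[0, 0, 0], [0, 0, 0], 0]
    - [[0, 0, 0], [0, 0, 0], 0]
    - [[0, 0, 0], [0, 0, 0], 0]

```text
clock: 4.53
ee_pos: [0.4477, -0.1893, 0.0012]
tool_rot: [[-0.992, 0.128, 0.001], [0.128, 0.992, -0.0], [-0.001, 0.0, -1.0]]
wrist_force: [-1.3, -0.2, 6.5]
opening: 0.0416
grip_force: 60.6
```

Emit:
arm_command:
  increments:
    - [[0, 0, -30], [0, 0, 0], 0]
    - [[0, 0, -45], [0, 0, 0], 0]
    - [[0, 0, -45], [0, 0, 0], 0]
    - [[0, 0, 0], [0, 0, -0.14], 0]
    - [[-24, 60, 0], [0, 0, 0], 0]
    - [[-24, 60, 0], [0, 0, 0], 0]
    - [[-24, 60, 0], [0, 0, 0], 0]
    - [[-22, 59, 0], [0, 0, 0], 0]

```text
clock: 5.52
ee_pos: [0.5367, 0.0464, 0.1205]
tool_rot: [[-1.0, -0.011, 0.001], [-0.011, 1.0, -0.0], [-0.001, -0.0, -1.0]]
wrist_force: [1.4, -1.4, -0.2]
opening: 0.0423
grip_force: 42.6
```

Emit:
arm_command:
  increments:
    - [[0, 0, 0], [0, 0, 0], 0]

```text
clock: 5.65
ee_pos: [0.5369, 0.0531, 0.1198]
tool_rot: [[-1.0, -0.024, 0.001], [-0.024, 1.0, 0.004], [-0.001, 0.004, -1.0]]
wrist_force: [0.2, 0.1, -0.4]
opening: 0.0418
grip_force: 63.0
```

```bash
python3 - <<'E'
from h import *
s=manip.observe(); print(s['opening'],s['grip_force'],s['ee_pos'].round(4))
im,p=snap('top'); cv2.imwrite('pics/t1.png',im)
print('B',rects(im,p,s['ee_pos'][2]+.007,*B,60),'G',rects(im,p,.008,*G,300,(350,150,470,260)))
im,p=snap('wrist'); cv2.imwrite('pics/w2.png',im); print('B',rects(im,p,s['ee_pos'][2]+.007,*B,300))
E
```

```text
0.04179641625179966 62.95772910118103 [0.5369 0.0531 0.1198]
B [(array([ 5.095e+02,  3.690e+01,  4.180e+01,  1.370e+01, -2.000e-01]), array([289., 183.])), (array([539.3, 308.3,  51.4,  13.8,  -0.9]), array([170., 171.]))] G [(array([ 501. , -286.8,   99.4,   43.3,  -11.9]), array([420., 192.]))]
B [(array([534.8,  49.2, 100. ,  44.2,   1. ]), array([321., 258.]))]
```

View pics/w2.png

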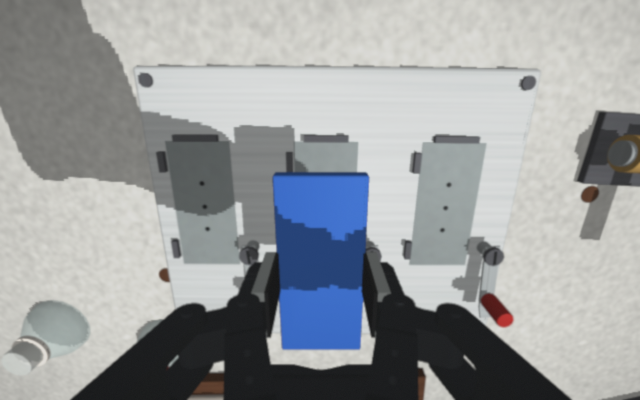

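The blue plaque is held flat at (321,258), with the bay dots at A (205,206) and C (446,208). I'll compare both in the same camera.

```bash
python3 - <<'E'
from h import *
p=eyes.camera_params('wrist'); s=manip.observe(); print(s['ee_pos'].round(4),p['position'].round(4))
a=hit(p,205,206,.02);c=hit(p,446,208,.02); print(a.round(4),c.round(4),((a+c)/2).round(4))
im=cv2.imread('pics/w2.png'); print(rects(im,p,.1235+.004,*B,300), rects(im,p,.1235,*B,300))
E
```

```text
[0.5358 0.0451 0.1199] [0.4519 0.0447 0.2631]
[ 0.5402 -0.0502  0.02  ] [0.539 0.151 0.02 ] [0.5396 0.0504 0.02  ]
[(array([534. ,  46. ,  99.6,  44. ,   0.8]), array([321., 258.]))] [(array([536.4,  46. , 102.6,  45.3,   0.8]), array([321., 258.]))]
```

Emit:
arm_command:
  increments:
    - [[0, 0, 0], [0, 0, 0], 0]
    - [[0, 0, 40], [0, 0, 0], 0]
    - [[0, 0, 30], [0, 0, 0], 0]
    - [[0, 0, 0], [0, 0, 0], 0]
    - [[0, 0, 0], [0, 0, 0], 0]
    - [[0, 0, 0], [0, 0, 0], 0]

```text
clock: 6.5
ee_pos: [0.5375, 0.0442, 0.0521]
tool_rot: [[-1.0, -0.01, 0.004], [-0.01, 1.0, 0.0], [-0.004, 0.0, -1.0]]
wrist_force: [0.8, 0.0, -0.4]
opening: 0.0417
grip_force: 63.0
```

```bash
python3 - <<'E'
from h import *
s=manip.observe(); print(s['ee_pos'].round(4),s['grip_force'],s['tool_rot'].round(3).tolist())
im,p=snap('wrist'); z=s['ee_pos'][2]+.0068; print('B',rects(im,p,z,*B,300))
E
```

```text
[0.5375 0.0442 0.0521] 62.98076391220093 [[-1.0, -0.01, 0.004], [-0.01, 1.0, 0.0], [-0.004, 0.0, -1.0]]
B [(array([536.3,  45. , 100.4,  44.3,   0.6]), array([321., 258.]))]
```

Emit:
arm_command:
  increments:
    - [[-3, 6, 0], [0, 0, 0], 0]
    - [[0, 0, 15], [0, 0, 0], 0]
    - [[0, 0, 9], [0, 0, 0], 0]
    - [[0, 0, 5], [0, 0, 0], 0]
    - [[0, 0, 0], [0, 0, 0], 0]
    - [[0, 0, 0], [0, 0, 0], 0]

```text
clock: 7.3
ee_pos: [0.5378, 0.0505, 0.0212]
tool_rot: [[-1.0, -0.011, -0.003], [-0.011, 1.0, 0.0], [0.003, 0.0, -1.0]]
wrist_force: [-3.7, -0.5, 5.0]
opening: 0.0416
grip_force: 63.6
```

```bash
python3 - <<'E'
from h import *
s=manip.observe(); print(s['ee_pos'].round(4),s['grip_force'],s['wrist_force'].round(1))
im,p=snap('wrist'); z=s['ee_pos'][2]+.0068; print('B',rects(im,p,z,*B,300))
E
```

```text
[0.5378 0.0505 0.0212] 63.61868619918823 [-3.7 -0.5  5. ]
B [(array([536.5,  51.3, 100.1,  44.3,   0.6]), array([320., 258.]))]
```

Emit:
arm_command:
  increments:
    - [[0, 0, 0], [0, 0, 0], 0.7]
    - [[0, 0, 0], [0, 0, 0], 0.7]
    - [[0, 0, 0], [0, 0, 0], 0.7]
    - [[0, 0, -40], [0, 0, 0], 0.7]
    - [[0, 0, -60], [0, 0, 0], 0.7]
    - [[0, 0, -60], [0, 0, 0], 0.7]
    - [[0, 0, 0], [0, 0, 0], 0.7]

```text
clock: 8.22
ee_pos: [0.5434, 0.0506, 0.1872]
tool_rot: [[-1.0, -0.011, 0.013], [-0.011, 1.0, 0.002], [-0.013, 0.002, -1.0]]
wrist_force: [-0.3, -0.2, -1.0]
opening: 0.0593
grip_force: 0.0
```

```bash
python3 - <<'E'
from h import *
s=manip.observe(); print(s['ee_pos'].round(4),s['opening'])
im,p=snap('wrist'); cv2.imwrite('pics/w3.png',im);print('B',rects(im,p,.028,*B,300))
im,p=snap('scene'); print('B',rects(im,p,.028,*B,100)); print('G',rects(im,p,.008,*G,200,(180,180,260,260)))
E
```

```text
[0.5434 0.0506 0.1872] 0.05929520420018576
B [(array([564. , 366.7,  67.9,  30.8,  -1.2]), array([620., 202.])), (array([537.4,  51.5,  98.8,  43.6,   0.7]), array([320., 172.]))]
B [(array([5.385e+02, 5.000e+01, 1.034e+02, 4.580e+01, 5.000e-01]), array([353., 219.])), (array([ 5.321e+02,  3.472e+02,  6.300e+01,  1.830e+01, -4.000e-01]), array([479., 205.]))]
G [(array([ 502.2, -285.9,  100.1,   43.8,  -11.8]), array([209., 221.]))]
```

View pics/w3.png

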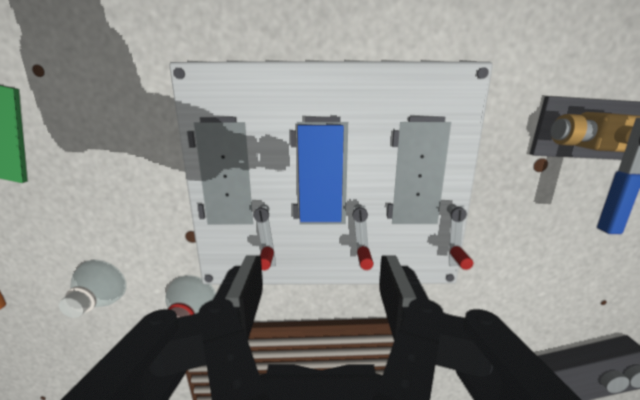

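The blue plaque lies inside bay B's mark at (320,172). Next is the green one.

Emit:
arm_command:
  increments:
    - [[7, -56, 0], [0, 0, 0], 0.75]
    - [[7, -56, 0], [0, 0, 0], 0.75]
    - [[7, -56, 0], [0, 0, 0], 0.75]
    - [[7, -56, 0], [0, 0, 0], 0.75]
    - [[7, -56, 0], [0, 0, 0], 0.75]
    - [[7, -56, 0], [0, 0, 0], 0.75]
    - [[0, 0, 0], [0, 0, 0.11], 0.75]
    - [[0, 0, 0], [0, 0, 0.108], 0.75]

```text
clock: 9.32
ee_pos: [0.4989, -0.2864, 0.1786]
tool_rot: [[-0.977, 0.212, -0.005], [0.212, 0.977, 0.002], [0.005, 0.001, -1.0]]
wrist_force: [-0.0, 0.7, -0.9]
opening: 0.0641
grip_force: 0.0
```

Emit:
arm_command:
  increments:
    - [[0, 0, 0], [0, 0, 0], 0.75]
    - [[0, 0, 50], [0, 0, 0], 0.75]
    - [[0, 0, 50], [0, 0, 0], 0.75]
    - [[0, 0, 30], [0, 0, 0], 0.75]
    - [[0, 0, 0], [0, 0, 0], 0.75]

```text
clock: 9.95
ee_pos: [0.4979, -0.2836, 0.0477]
tool_rot: [[-0.979, 0.203, -0.008], [0.203, 0.979, 0.004], [0.008, 0.002, -1.0]]
wrist_force: [-0.0, 0.5, 0.4]
opening: 0.0641
grip_force: 0.0
```

```bash
python3 - <<'E'
from h import *
s=manip.observe(); print(s['ee_pos'].round(4),s['opening'])
im,p=snap('wrist'); r=rects(im,p,.008,*G,800);print('G',r)
R=s['tool_rot']
for q in r: print((R.T@(np.array([*q[0][:2]/1000,.0])-s['ee_pos'])*1000).round(1), np.degrees(np.arctan2(R[1,1],R[0,1])))
E
```

```text
[ 0.4979 -0.2836  0.0477] 0.06413479378048757
G [(array([ 500.8, -285.2,  100. ,   43.5,  -12. ]), array([317., 231.])), (array([ 423.1, -428. ,  144.7,   69.5,   16.1]), array([ 66., 157.]))]
[-3.5 -1.1 47.7] 78.25851011548161
[  43.5 -156.7   47.7] 78.25851011548161
```

Emit:
arm_command:
  increments:
    - [[-3, -1, 20], [0, 0, 0], 0.75]
    - [[0, 0, 20], [0, 0, 0], 0.75]
    - [[0, 0, 7], [0, 0, 0], 0.75]
    - [[0, 0, 0], [0, 0, 0], 0.75]
    - [[0, 0, 0], [0, 0, 0], 0]
    - [[0, 0, 0], [0, 0, 0], 0]
    - [[0, 0, 0], [0, 0, 0], 0]
    - [[0, 0, 0], [0, 0, 0], 0]

```text
clock: 11.0
ee_pos: [0.5068, -0.289, 0.0084]
tool_rot: [[-0.979, 0.205, 0.007], [0.205, 0.979, -0.003], [-0.008, -0.001, -1.0]]
wrist_force: [-0.5, 0.3, 9.3]
opening: 0.0053
grip_force: 4.6
```

```bash
python3 - <<'E'
from h import *
im,p=snap('wrist'); cv2.imwrite('pics/w4.png',im); print('G',rects(im,p,.008,*G,500))
im,p=snap('scene'); print('G',rects(im,p,.008,*G,100,(170,150,280,280)))
s=manip.observe(); print(s['opening'],s['grip_force'],s['ee_pos'])
E
```

```text
G [(array([ 500.1, -286.2,   99.9,   43.4,  -12. ]), array([322., 241.])), (array([ 442.1, -422. ,  104.7,   71.4,   16.1]), array([ 47., 191.]))]
G [(array([ 519.4, -291.2,   64.3,   44.3,   -9.6]), array([207., 228.]))]
0.0002509534349230257 5.518622406525537 [ 0.50679588 -0.28910401  0.00818717]
```

View pics/w4.png

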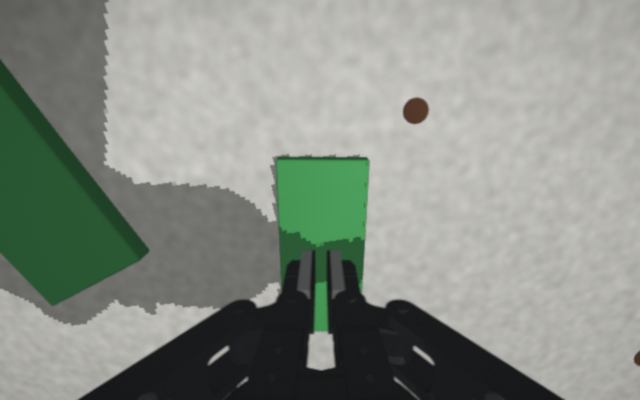

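The fingers shut on top of the plaque because they were too high; the plaque has not moved. I'll lift, reopen, settle and go lower.

Emit:
arm_command:
  increments:
    - [[0, 0, -30], [0, 0, 0], 0.75]
    - [[0, 0, 0], [0, 0, 0], 0.75]
    - [[0, 0, 0], [0, 0, 0], 0.75]
    - [[0, 0, 0], [0, 0, 0], 0.75]
    - [[0, 0, 0], [0, 0, 0], 0.75]

```text
clock: 11.72
ee_pos: [0.5029, -0.2871, 0.0334]
tool_rot: [[-0.979, 0.205, -0.001], [0.205, 0.979, 0.001], [0.002, 0.0, -1.0]]
wrist_force: [-0.1, 0.4, 0.3]
opening: 0.064
grip_force: 0.0
```

Emit:
arm_command:
  increments:
    - [[2, 0, 15], [0, 0, 0], 0.75]
    - [[0, 0, 13], [0, 0, 0], 0.75]
    - [[0, 0, 6], [0, 0, 0], 0.75]
    - [[0, 0, 0], [0, 0, 0], 0.75]
    - [[0, 0, 0], [0, 0, 0], 0.75]
    - [[0, 0, 0], [0, 0, 0], 0.75]

```text
clock: 12.48
ee_pos: [0.502, -0.2873, 0.0008]
tool_rot: [[-0.979, 0.205, 0.001], [0.205, 0.979, -0.0], [-0.001, -0.0, -1.0]]
wrist_force: [0.5, 0.3, -1.4]
opening: 0.0641
grip_force: 0.0
```

No contact yet, so I go 1 mm lower and close.

Emit:
arm_command:
  increments:
    - [[0, 0, 1], [0, 0, 0], 0.75]
    - [[0, 0, 0], [0, 0, 0], 0.55]
    - [[0, 0, 0], [0, 0, 0], 0]
    - [[0, 0, 0], [0, 0, 0], 0]
    - [[0, 0, 0], [0, 0, 0], 0]
    - [[0, 0, 0], [0, 0, 0], 0]

```text
clock: 13.22
ee_pos: [0.5019, -0.2874, -0.0002]
tool_rot: [[-0.979, 0.205, 0.001], [0.205, 0.979, -0.0], [-0.001, -0.0, -1.0]]
wrist_force: [-1.3, 0.1, 5.4]
opening: 0.042
grip_force: 61.3
```

Emit:
arm_command:
  increments:
    - [[0, 0, -30], [0, 0, 0], 0]
    - [[0, 0, -45], [0, 0, 0], 0]
    - [[0, 0, -45], [0, 0, -0.11], 0]
    - [[0, 0, 0], [0, 0, -0.108], 0]
    - [[-11, 59, 0], [0, 0, 0], 0]
    - [[-11, 59, 0], [0, 0, 0], 0]
    - [[-10, 59, 0], [0, 0, 0], 0]
    - [[-10, 59, 0], [0, 0, 0], 0]

```text
clock: 14.22
ee_pos: [0.5405, -0.0485, 0.1186]
tool_rot: [[-1.0, -0.011, -0.001], [-0.011, 1.0, 0.0], [0.001, 0.0, -1.0]]
wrist_force: [1.1, -0.4, 0.2]
opening: 0.0423
grip_force: 61.0
```

Emit:
arm_command:
  increments:
    - [[0, 0, 0], [0, 0, 0], 0]
    - [[0, 0, 35], [0, 0, 0], 0]
    - [[0, 0, 33], [0, 0, 0], 0]
    - [[0, 0, 0], [0, 0, 0], 0]
    - [[0, 0, 0], [0, 0, 0], 0]
    - [[0, 0, 0], [0, 0, 0], 0]

```text
clock: 14.98
ee_pos: [0.5423, -0.0511, 0.0529]
tool_rot: [[-1.0, -0.011, 0.003], [-0.011, 1.0, -0.0], [-0.003, -0.0, -1.0]]
wrist_force: [0.8, -0.8, -0.4]
opening: 0.0418
grip_force: 61.0
```

```bash
python3 - <<'E'
from h import *
s=manip.observe(); print(s['ee_pos'].round(4),s['opening'],s['grip_force'],s['tool_rot'].round(3).tolist())
im,p=snap('wrist'); print('G',rects(im,p,s['ee_pos'][2]+.008,*G,1500),'B',rects(im,p,.028,*B,500))
E
```

```text
[ 0.5423 -0.0511  0.0529] 0.041807854639773497 61.039230823516846 [[-1.0, -0.011, 0.003], [-0.011, 1.0, -0.0], [-0.003, -0.0, -1.0]]
G [(array([541. , -50. , 101. ,  44.5,   0.6]), array([321., 258.]))] B [(array([538. ,  50. , 100.6,  46.3,   0.8]), array([490., 228.]))]
```

Emit:
arm_command:
  increments:
    - [[0, 1, 15], [0, 0, 0], 0]
    - [[0, 0, 11], [0, 0, 0], 0]
    - [[0, 0, 6], [0, 0, 0], 0]
    - [[0, 0, 0], [0, 0, 0], 0]
    - [[0, 0, 0], [0, 0, 0], 0]

```text
clock: 15.65
ee_pos: [0.5396, -0.0492, 0.0198]
tool_rot: [[-1.0, -0.011, -0.003], [-0.011, 1.0, 0.001], [0.003, 0.001, -1.0]]
wrist_force: [-3.9, 1.8, 9.3]
opening: 0.0421
grip_force: 62.0
```

Emit:
arm_command:
  increments:
    - [[0, 0, 0], [0, 0, 0], 0.7]
    - [[0, 0, 0], [0, 0, 0], 0.7]
    - [[0, 0, 0], [0, 0, 0], 0.7]
    - [[0, 0, -40], [0, 0, 0], 0.7]
    - [[0, 0, -60], [0, 0, 0], 0.7]
    - [[0, 50, -60], [0, 0, 0], 0.5]
    - [[-20, 30, 0], [0, 0, 0], 0.4]
    - [[0, 0, 0], [0, 0, 0], 0.35]

```text
clock: 16.65
ee_pos: [0.5614, 0.0252, 0.1676]
tool_rot: [[-1.0, -0.018, 0.002], [-0.018, 1.0, 0.002], [-0.002, 0.002, -1.0]]
wrist_force: [0.2, 0.2, -0.4]
opening: 0.03
grip_force: 0.0
```

```bash
python3 - <<'E'
from h import *
s=manip.observe(); print(s['ee_pos'].round(4),s['opening'],s['qpos'].round(2))
im0=cv2.imread('pics/top0.png'); p=eyes.camera_params('top')
for k,u,v in [('A',637,131),('B',477,133),('C',321,138)]: print(k,(hit(p,u/3.9+144.6,v/3.9+109.6,.065)*1000).round(1))
im,p=snap('wrist'); cv2.imwrite('pics/w5.png',im)
print('B',rects(im,p,.028,*B,300)[:3],'G',rects(im,p,.028,*G,800))
im,p=snap('scene'); cv2.imwrite('pics/s5.png',im); print('B',rects(im,p,.028,*B,200),'G',rects(im,p,.028,*G,200,(280,170,440,280)))
cv2.imwrite('pics/s5c.png',cv2.resize(im[170:290,280:440],None,fx=4,fy=4,interpolation=2))
E
```

```text
[0.5614 0.0252 0.1676] 0.029964687947735633 [-0.39  0.39  0.43  1.59 -0.17  1.19  1.66]
A [616.6  -5.5  65. ]
B [616.9  94.9  65. ]
C [615.2 192.8  65. ]
B [(array([537.6,  51.1,  98.5,  43.7,   1. ]), array([347., 161.]))] G [(array([ 5.39e+02, -4.85e+01,  9.95e+01,  4.51e+01,  5.00e-01]), array([240., 160.]))]
B [(array([538.5,  49.4, 103.8,  45.9,   1.3]), array([353., 219.]))] G [(array([540.1, -49.9, 103.9,  45.5,   0.8]), array([310., 223.]))]
```

View pics/s5c.png

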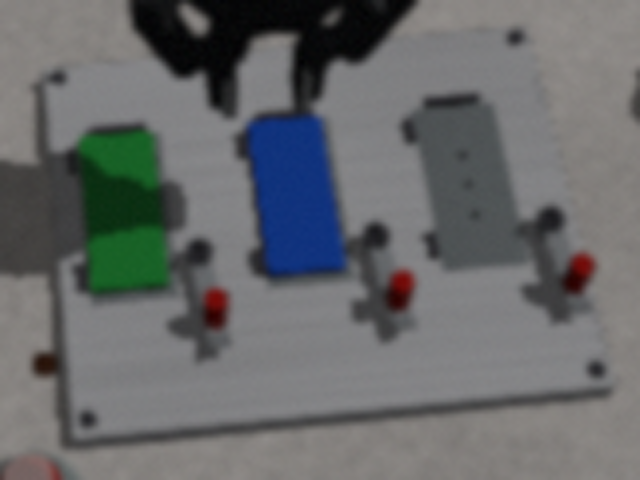

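View pics/w5.png

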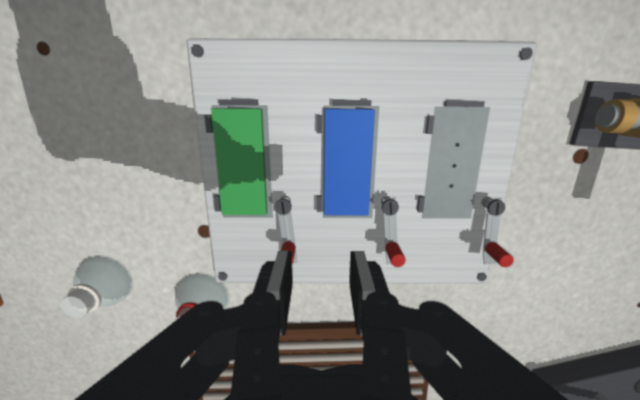

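Both plaques lie inside their marks, green in bay A at (240,160) and blue in bay B at (347,161). The clip knobs are clear, B at (397,257). Next I grip knob B.

Emit:
arm_command:
  increments:
    - [[-29, 32, 0], [0, 0, 0], 0.38]
    - [[-28, 32, 0], [0, 0, 0], 0.38]
    - [[0, 0, 30], [0, 0, 0], 0.38]
    - [[0, 0, 0], [0, 0, 0], 0.38]
    - [[0, 0, 0], [0, 0, 0], 0.38]
    - [[0, 0, 0], [0, 0, 0], 0.38]

```text
clock: 17.5
ee_pos: [0.617, 0.084, 0.1388]
tool_rot: [[-1.0, -0.009, 0.002], [-0.009, 1.0, -0.0], [-0.002, -0.0, -1.0]]
wrist_force: [0.0, 0.2, -0.2]
opening: 0.0326
grip_force: 0.0
```

```bash
python3 - <<'E'
from h import *
s=manip.observe(); print(s['ee_pos'].round(4),s['opening'],s['tool_rot'].round(3).tolist())
def knobs(n):
    im,p=snap(n); m=cv2.inRange(cv2.cvtColor(im,cv2.COLOR_BGR2HSV),(0,100,50),(8,255,255))|cv2.inRange(cv2.cvtColor(im,cv2.COLOR_BGR2HSV),(172,100,50),(180,255,255))
    for c in cv2.findContours(m,0,1)[0]:
        a=cv2.contourArea(c)
        if a>15:
            M=cv2.moments(c); u,v=M['m10']/a,M['m01']/a; q=hit(p,u,v,.055)
            if .55<q[0]<.68 and -.1<q[1]<.25: print(n,a,round(u),round(v),(q*1000).round(1))
knobs('wrist'); knobs('scene'); knobs('top')
E
```

```text
[0.617  0.084  0.1388] 0.032557980778908 [[-1.0, -0.009, 0.002], [-0.009, 1.0, -0.0], [-0.002, -0.0, -1.0]]
wrist 328.5 336 208 [616.3  97.3  55. ]
wrist 393.0 208 208 [617.2  -2.6  55. ]
wrist 426.5 462 208 [615.  195.2  55. ]
scene 23.0 334 245 [614.5  -4.3  55. ]
scene 25.5 380 241 [615.6  96.6  55. ]
scene 24.5 425 237 [614.  195.6  55. ]
top 18.0 267 145 [617.3  94.7  55. ]
top 20.0 308 144 [617.6  -5.7  55. ]
```

Emit:
arm_command:
  increments:
    - [[1, 12, 0], [0, 0, 0], 0.38]
    - [[0, 0, 40], [0, 0, 0], 0.38]
    - [[0, 0, 30], [0, 0, 0], 0.38]
    - [[0, 0, 20], [0, 0, 0], 0.38]
    - [[0, 0, 0], [0, 0, 0], 0.38]
    - [[0, 0, 0], [0, 0, 0], 0]
    - [[0, 0, 0], [0, 0, 0], 0]
    - [[0, 0, 0], [0, 0, 0], 0]

```text
clock: 18.65
ee_pos: [0.6161, 0.0977, 0.0485]
tool_rot: [[-1.0, -0.011, 0.002], [-0.011, 1.0, 0.001], [-0.002, 0.001, -1.0]]
wrist_force: [0.2, 0.7, 0.9]
opening: 0.0113
grip_force: 58.6
```

Emit:
arm_command:
  increments:
    - [[0, 0, 0], [0, 0, 0], 0.2]
    - [[0, 0, 0], [0, 0, 0], 0.2]
    - [[-0.6, -7, 0], [0, 0, 0], 0.2]
    - [[0.6, -7.3, 0], [0, 0, 0.174], 0.2]
    - [[0.6, -7.3, 0], [0, 0, 0.174], 0.2]
    - [[0.6, -7.3, 0], [0, 0, 0.174], 0.2]
    - [[0, 0, 0], [0, 0, 0], 0.2]

```text
clock: 19.52
ee_pos: [0.6105, 0.0679, 0.0473]
tool_rot: [[-0.873, 0.488, -0.0], [0.488, 0.873, -0.001], [-0.0, -0.001, -1.0]]
wrist_force: [-0.6, -0.5, -0.3]
opening: 0.0172
grip_force: 0.0
```

Emit:
arm_command:
  increments:
    - [[0.6, -7.3, 0], [0, 0, 0.174], 0.2]
    - [[0.6, -7.3, 0], [0, 0, 0.174], 0.2]
    - [[0.6, -7.3, 0], [0, 0, 0.174], 0.2]
    - [[0.6, -7.3, 0], [0, 0, 0.174], 0.2]
    - [[0.6, -7.3, 0], [0, 0, 0.174], 0.2]
    - [[0.6, -7.3, 0], [0, 0, 0.174], 0.2]
    - [[0, -2, 0], [0, 0, 0], 0.2]
    - [[0, 0, 0], [0, 0, 0], 0.2]

```text
clock: 20.52
ee_pos: [0.5738, 0.048, 0.0478]
tool_rot: [[-0.02, 1.0, 0.002], [1.0, 0.02, 0.001], [0.0, 0.002, -1.0]]
wrist_force: [3.1, 2.1, 0.7]
opening: 0.0174
grip_force: 1.2
```

```bash
python3 - <<'E'
from h import *
s=manip.observe(); print(s['ee_pos'].round(4),s['qpos'].round(2))
im,p=snap('scene'); cv2.imwrite('pics/s6c.png',cv2.resize(im[170:290,280:440],None,fx=4,fy=4,interpolation=2))
print('B',rects(im,p,.028,*B,100),'G',rects(im,p,.028,*G,100,(280,170,440,280)))
E
```

```text
[0.5738 0.048  0.0478] [-0.64  0.63  0.76  1.7  -0.5   1.02  0.32]
B [(array([532.5,  34.4,  66.8,  16.3,   2.5]), array([346., 217.])), (array([ 5.321e+02,  3.472e+02,  6.300e+01,  1.830e+01, -4.000e-01]), array([479., 205.]))] G [(array([ 5.402e+02, -4.940e+01,  1.045e+02,  4.450e+01, -4.000e-01]), array([310., 223.]))]
```

View pics/s6c.png

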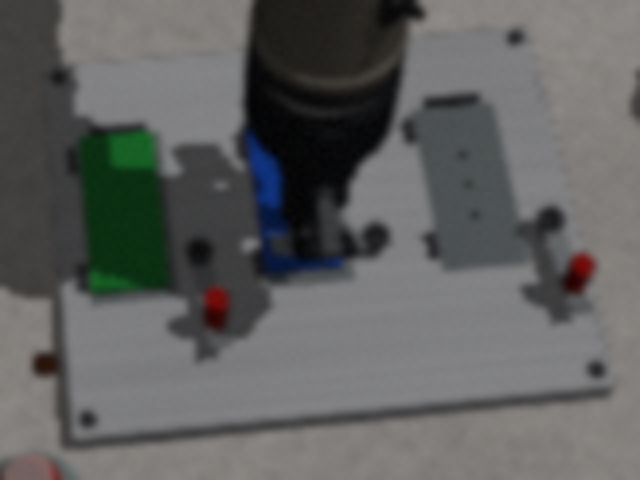

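Emit:
arm_command:
  increments:
    - [[0, 2, 0], [0, 0, 0], 0.25]
    - [[0, 0, -35], [0, 0, 0], 0.25]
    - [[0, 0, -25], [0, 0, -0.174], 0.38]
    - [[0, 0, 0], [0, 0, -0.174], 0.38]
    - [[0, 0, 0], [0, 0, -0.174], 0.38]
    - [[0, 0, 0], [0, 0, -0.174], 0.38]
    - [[0, 0, 0], [0, 0, -0.174], 0.38]
    - [[0, 0, 0], [0, 0, -0.174], 0.38]

```text
clock: 21.58
ee_pos: [0.5735, 0.0463, 0.1066]
tool_rot: [[-0.875, 0.484, -0.003], [0.484, 0.875, -0.001], [0.002, -0.002, -1.0]]
wrist_force: [0.5, -0.9, -0.3]
opening: 0.0322
grip_force: 0.0
```

Emit:
arm_command:
  increments:
    - [[0, 0, 0], [0, 0, -0.174], 0.38]
    - [[0, 0, 0], [0, 0, -0.174], 0.38]
    - [[0, 0, 0], [0, 0, -0.174], 0.38]
    - [[-20, -25, 0], [0, 0, 0], 0.38]
    - [[-20, -26, 0], [0, 0, 0], 0.38]
    - [[0, 0, 0], [0, 0, 0], 0.38]
    - [[0, 0, 0], [0, 0, 0], 0.38]
    - [[0, 0, 0], [0, 0, 0], 0.38]

```text
clock: 22.58
ee_pos: [0.6144, -0.0017, 0.1069]
tool_rot: [[-1.0, -0.013, -0.002], [-0.013, 1.0, 0.001], [0.002, 0.001, -1.0]]
wrist_force: [0.6, 0.4, 0.6]
opening: 0.0325
grip_force: 0.0
```

```bash
cat >> h.py <<'E'
def knobs(n,z=.055):
    im,p=snap(n); h=cv2.cvtColor(im,cv2.COLOR_BGR2HSV); m=cv2.inRange(h,(0,100,50),(8,255,255))|cv2.inRange(h,(172,100,50),(180,255,255))
    for c in cv2.findContours(m,0,1)[0]:
        a=cv2.contourArea(c)
        if a>8:
            M=cv2.moments(c); u,v=M['m10']/a,M['m01']/a; q=hit(p,u,v,z)
            if .53<q[0]<.68 and -.1<q[1]<.25: print(n,a,round(u),round(v),(q*1000).round(1))
    return im,p
E
python3 - <<'E'
from h import *
s=manip.observe(); print(s['ee_pos'].round(4),s['opening'],s['tool_rot'].round(3).tolist())
im,p=knobs('wrist'); print(rects(im,p,.028,*B,300),rects(im,p,.028,*G,600)); knobs('scene')
E
```

```text
[ 0.6144 -0.0017  0.1069] 0.03245720916265947 [[-1.0, -0.013, -0.002], [-0.013, 1.0, 0.001], [0.002, 0.001, -1.0]]
wrist 798.0 600 229 [614.7 194.2  55. ]
wrist 469.5 316 230 [617.6  -3.6  55. ]
wrist 518.5 400 171 [575.5  49.9  55. ]
[(array([535.3,  49.7,  99.3,  44.5,   0.7]), array([394.,  95.]))] [(array([539.6, -48.3,  99.3,  44.6,   0.6]), array([253., 102.]))]
scene 27.0 334 246 [618.1  -4.7  55. ]
scene 23.0 425 236 [613.3 195.9  55. ]
scene 10.5 356 228 [578.1  48.2  55. ]
```

Emit:
arm_command:
  increments:
    - [[-2, -2, 0], [0, 0, 0], 0.38]
    - [[0, 0, 34], [0, 0, 0], 0.38]
    - [[0, 0, 25], [0, 0, 0], 0.38]
    - [[0, 0, 0], [0, 0, 0], 0.38]
    - [[0, 0, 0], [0, 0, 0], 0.2]
    - [[0, 0, 0], [0, 0, 0], 0.2]
    - [[0, 0, 0], [0, 0, 0], 0.2]

```text
clock: 23.55
ee_pos: [0.6181, -0.0051, 0.0495]
tool_rot: [[-1.0, -0.011, 0.002], [-0.011, 1.0, 0.0], [-0.002, 0.0, -1.0]]
wrist_force: [-1.0, 0.6, 0.7]
opening: 0.0171
grip_force: 0.0
```

Emit:
arm_command:
  increments:
    - [[0, -6, 0], [0, 0, 0], 0.2]
    - [[0.6, -7.3, 0], [0, 0, 0.174], 0.2]
    - [[0.6, -7.3, 0], [0, 0, 0.174], 0.2]
    - [[0.6, -7.3, 0], [0, 0, 0.174], 0.2]
    - [[0.6, -7.3, 0], [0, 0, 0.174], 0.2]
    - [[0, 0, 0], [0, 0, 0], 0.2]

```text
clock: 24.3
ee_pos: [0.6077, -0.0391, 0.0485]
tool_rot: [[-0.775, 0.632, -0.0], [0.632, 0.775, -0.001], [-0.0, -0.001, -1.0]]
wrist_force: [-0.4, 0.3, -0.5]
opening: 0.0169
grip_force: 0.0
```

Emit:
arm_command:
  increments:
    - [[0.6, -7.3, 0], [0, 0, 0.174], 0.2]
    - [[0.6, -7.3, 0], [0, 0, 0.174], 0.2]
    - [[0.6, -7.3, 0], [0, 0, 0.174], 0.2]
    - [[0.6, -7.3, 0], [0, 0, 0.174], 0.2]
    - [[0.6, -7.3, 0], [0, 0, 0.174], 0.2]
    - [[0, -2, 0], [0, 0, 0], 0.2]
    - [[0, 0, 0], [0, 0, 0], 0.2]

```text
clock: 25.18
ee_pos: [0.5752, -0.0534, 0.0488]
tool_rot: [[-0.02, 1.0, 0.002], [1.0, 0.02, 0.0], [0.0, 0.002, -1.0]]
wrist_force: [2.3, 1.4, 1.4]
opening: 0.0167
grip_force: 1.1
```

Emit:
arm_command:
  increments:
    - [[0, 2, 0], [0, 0, 0], 0.25]
    - [[0, 0, -35], [0, 0, 0], 0.25]
    - [[0, 0, -55], [0, 0, -0.174], 0.35]
    - [[0, 0, -20], [0, 0, -0.174], 0.35]
    - [[0, 0, 0], [0, 0, -0.174], 0.35]
    - [[0, 0, 0], [0, 0, -0.174], 0.35]
    - [[0, 0, 0], [0, 0, -0.174], 0.35]
    - [[0, 0, 0], [0, 0, -0.174], 0.35]

```text
clock: 26.18
ee_pos: [0.5751, -0.0549, 0.1578]
tool_rot: [[-0.875, 0.483, -0.002], [0.483, 0.875, -0.001], [0.001, -0.002, -1.0]]
wrist_force: [-0.3, 0.7, -0.0]
opening: 0.0298
grip_force: 0.0
```

Emit:
arm_command:
  increments:
    - [[0, 0, 0], [0, 0, -0.174], 0.35]
    - [[0, 0, 0], [0, 0, -0.174], 0.35]
    - [[0, 0, 0], [0, 0, -0.174], 0.35]
    - [[3, 58, 0], [0, 0, 0], 0.35]
    - [[3, 58, 0], [0, 0, 0], 0.35]
    - [[3, 58, 0], [0, 0, 0], 0.35]
    - [[3, 58, 0], [0, 0, 0], 0.35]
    - [[3, 58, 0], [0, 0, 0], 0.35]

```text
clock: 27.18
ee_pos: [0.5574, 0.2363, 0.1579]
tool_rot: [[-1.0, -0.011, -0.001], [-0.011, 1.0, -0.002], [0.001, -0.002, -1.0]]
wrist_force: [0.2, -0.9, 1.1]
opening: 0.0296
grip_force: 0.0
```

Emit:
arm_command:
  increments:
    - [[0, 30, 0], [0, 0, 0], 0.35]
    - [[0, 0, 0], [0, 0, 0], 0.35]
    - [[0, 0, 0], [0, 0, 0], 0.35]
    - [[0, 0, 0], [0, 0, 0], 0.35]

```text
clock: 27.68
ee_pos: [0.5581, 0.2629, 0.1584]
tool_rot: [[-1.0, -0.008, 0.0], [-0.008, 1.0, -0.002], [-0.0, -0.002, -1.0]]
wrist_force: [-0.1, -0.9, -0.0]
opening: 0.0299
grip_force: 0.0
```

```bash
python3 - <<'E'
from h import *
s=manip.observe(); print(s['ee_pos'].round(4),s['opening'],s['tool_rot'].round(3).tolist(),s['qpos'].round(2))
im,p=knobs('top',.059); print('B',rects(im,p,.028,*B,60,(200,130,340,210)),'G',rects(im,p,.028,*G,100,(200,130,350,210)))
im,p=knobs('scene',.059); print(rects(im,p,.028,*B,60)); print(rects(im,p,.028,*G,100,(280,170,440,280)))
im,p=snap('wrist'); cv2.imwrite('pics/w7.png',im); print('valve',rects(im,p,.069,*B,300))
E
```

```text
[0.5581 0.2629 0.1584] 0.029929131205107488 [[-1.0, -0.008, 0.0], [-0.008, 1.0, -0.002], [-0.0, -0.002, -1.0]] [-0.76  0.52  0.45  1.44 -0.23  1.24  1.28]
top 16.0 286 160 [576.5  48.2  59. ]
top 15.0 327 159 [577.6 -51.8  59. ]
top 15.5 227 145 [616.6 194.3  59. ]
B [(array([535.3,  47.7,  96.6,  42.3,  -0. ]), array([288., 180.]))] G [(array([536.5, -52.3,  96.7,  42.4,  -0.8]), array([328., 179.]))]
scene 25.5 425 237 [615.8 194.2  59. ]
scene 22.0 311 231 [579.5 -50.8  59. ]
scene 18.5 356 226 [576.7  48.5  59. ]
[(array([ 5.389e+02,  4.890e+01,  9.770e+01,  4.460e+01, -2.000e-01]), array([353., 222.])), (array([ 5.321e+02,  3.472e+02,  6.300e+01,  1.830e+01, -4.000e-01]), array([479., 205.]))]
[(array([538.1, -51.1, 103.2,  45.4,  -0. ]), array([309., 225.]))]
valve [(array([ 5.504e+02,  3.288e+02,  5.810e+01,  1.650e+01, -3.000e-01]), array([402., 196.])), (array([520.7,  84.2,  73.2,  40.5,   0.6]), array([ 84., 156.]))]
```

View pics/w7.png

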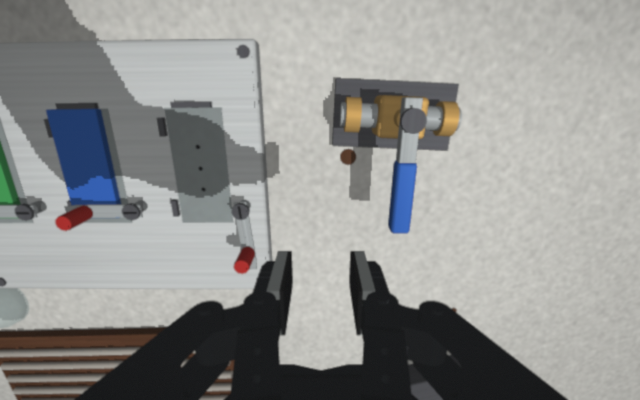

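Both clips lie across their plaques, with the knobs over them at (75,217) and off the left edge. The valve sleeve is at (402,196), with the lever square to the pipe.

Emit:
arm_command:
  increments:
    - [[3, 33, 0], [0, 0, 0], 0.38]
    - [[3, 33, 0], [0, 0, 0], 0.38]
    - [[0, 0, 40], [0, 0, 0], 0.38]
    - [[0, 0, 40], [0, 0, 0], 0.38]
    - [[0, 0, 0], [0, 0, 0], 0.38]
    - [[0, 0, 0], [0, 0, 0], 0.38]

```text
clock: 28.58
ee_pos: [0.552, 0.3319, 0.08]
tool_rot: [[-1.0, -0.011, 0.002], [-0.011, 1.0, 0.001], [-0.002, 0.001, -1.0]]
wrist_force: [-0.3, -0.9, 0.6]
opening: 0.0327
grip_force: 0.0
```

Emit:
arm_command:
  increments:
    - [[1, -3, 15], [0, 0, 0], 0.38]
    - [[0, 0, 18], [0, 0, 0], 0.38]
    - [[0, 0, 0], [0, 0, 0], 0.38]
    - [[0, 0, 0], [0, 0, 0], 0.24]
    - [[0, 0, 0], [0, 0, 0], 0.24]
    - [[0.9, 10.6, 0], [0, 0, -0.174], 0.24]
    - [[0.9, 10.6, 0], [0, 0, -0.174], 0.24]
    - [[0, 0, 0], [0, 0, 0], 0.24]

```text
clock: 29.58
ee_pos: [0.5462, 0.3506, 0.0459]
tool_rot: [[-0.936, -0.351, 0.001], [-0.351, 0.936, 0.001], [-0.001, 0.001, -1.0]]
wrist_force: [-0.5, -0.3, 1.3]
opening: 0.0204
grip_force: 0.0
```

```bash
python3 -c "
from h import *
s=manip.observe(); print(s['qpos'].round(2),s['opening'],s['wrist_force'].round(1),s['ee_pos'].round(4))"
```

```text
[-0.79  0.67  0.31  1.46 -0.22  1.04  1.49] 0.02036186495648268 [-0.5 -0.3  1.3] [0.5462 0.3506 0.0459]
```

Emit:
arm_command:
  increments:
    - [[0.9, 10.6, 0], [0, 0, -0.174], 0.24]
    - [[0.9, 10.6, 0], [0, 0, -0.174], 0.24]
    - [[0.9, 10.6, 0], [0, 0, -0.174], 0.24]
    - [[0.9, 10.6, 0], [0, 0, -0.174], 0.24]
    - [[0.9, 10.6, 0], [0, 0, -0.174], 0.24]
    - [[0.9, 10.6, 0], [0, 0, -0.174], 0.24]
    - [[0.9, 10.6, 0], [0, 0, -0.174], 0.24]
    - [[0, 0, 0], [0, 0, 0], 0.24]

```text
clock: 30.58
ee_pos: [0.4903, 0.3892, 0.0462]
tool_rot: [[0.003, -1.0, 0.004], [-1.0, -0.003, 0.001], [-0.001, -0.004, -1.0]]
wrist_force: [3.2, 0.5, -0.6]
opening: 0.0203
grip_force: 1.6
```

Emit:
arm_command:
  increments:
    - [[0, 3, 0], [0, 0, 0], 0.24]
    - [[0, 0, 0], [0, 0, 0], 0.24]
    - [[0, 0, 0], [0, 0, 0], 0.24]

```text
clock: 30.95
ee_pos: [0.4902, 0.3892, 0.0462]
tool_rot: [[0.001, -1.0, 0.008], [-1.0, -0.001, 0.002], [-0.002, -0.008, -1.0]]
wrist_force: [7.6, 2.2, -3.7]
opening: 0.0202
grip_force: 4.0
```

```bash
python3 -c "
from h import *
s=manip.observe(); print(s['qpos'].round(2),s['opening'],s['wrist_force'].round(1),s['ee_pos'].round(4))"
```

```text
[-0.71  0.61  0.02  1.53 -0.01  0.99  2.45] 0.020238744866446657 [ 7.6  2.2 -3.7] [0.4902 0.3892 0.0462]
```

```bash
python3 - <<'E'
from h import *
im,p=knobs('top',.059); print('B',rects(im,p,.028,*B,60,(130,130,340,230)),'G',rects(im,p,.028,*G,100,(200,130,350,210)))
print(rects(im,p,.069,*B,30,(130,130,210,230)))
im,p=knobs('scene',.059); print(rects(im,p,.028,*B,60)); print(rects(im,p,.028,*G,100,(280,170,440,280)))
E
```

```text
top 16.0 286 160 [576.5  48.2  59. ]
top 15.0 327 159 [577.6 -51.8  59. ]
top 15.5 227 145 [616.6 194.3  59. ]
B [(array([497.7, 393.9,  35.2,  15.1,  89.1]), array([149., 196.])), (array([535.3,  47.6,  96.6,  42.5,  -0. ]), array([288., 180.]))] G [(array([536.5, -52.3,  96.7,  42.4,  -0.8]), array([328., 179.]))]
[(array([491.2, 378.4,  33.9,  14.5,  89.1]), array([149., 196.]))]
scene 21.5 425 236 [614.8 194.9  59. ]
scene 20.0 311 231 [578.9 -50.6  59. ]
scene 17.0 356 226 [576.6  48.3  59. ]
[(array([536.6,  48.6, 102.2,  45. ,   1.1]), array([353., 221.]))]
[(array([537.9, -51.1, 103.2,  45.4,  -0. ]), array([309., 225.]))]
```

Lever is open at 89°, and the clips and plaques are in place. Now I close it.

Emit:
arm_command:
  increments:
    - [[0, -5, 0], [0, 0, 0], 0.24]
    - [[0.9, -10.6, 0], [0, 0, 0.174], 0.24]
    - [[0.9, -10.6, 0], [0, 0, 0.174], 0.24]
    - [[0.9, -10.6, 0], [0, 0, 0.174], 0.24]
    - [[0.9, -10.6, 0], [0, 0, 0.174], 0.24]
    - [[0.9, -10.6, 0], [0, 0, 0.174], 0.24]
    - [[0, 0, 0], [0, 0, 0], 0.24]

```text
clock: 31.92
ee_pos: [0.5367, 0.3679, 0.045]
tool_rot: [[-0.76, -0.65, -0.001], [-0.65, 0.76, -0.001], [0.002, 0.0, -1.0]]
wrist_force: [-0.2, 0.3, 1.2]
opening: 0.0206
grip_force: 0.0
```

Emit:
arm_command:
  increments:
    - [[0.9, -10.6, 0], [0, 0, 0.174], 0.24]
    - [[0.9, -10.6, 0], [0, 0, 0.174], 0.24]
    - [[0.9, -10.6, 0], [0, 0, 0.174], 0.24]
    - [[0.9, -10.6, 0], [0, 0, 0.174], 0.24]
    - [[0, 0, 0], [0, 0, 0], 0.24]
    - [[0, 0, 0], [0, 0, 0], 0.24]

```text
clock: 32.67
ee_pos: [0.5516, 0.3297, 0.0452]
tool_rot: [[-1.0, -0.015, -0.0], [-0.015, 1.0, 0.0], [0.0, 0.0, -1.0]]
wrist_force: [0.7, 0.4, -0.2]
opening: 0.0208
grip_force: 0.0
```

Emit:
arm_command:
  increments:
    - [[0, -3, 0], [0, 0, 0], 0.24]
    - [[0, -3, 0], [0, 0, 0], 0.24]
    - [[0, 0, 0], [0, 0, 0], 0.24]
    - [[0, 0, 0], [0, 0, 0], 0.24]

```text
clock: 33.17
ee_pos: [0.5519, 0.326, 0.0454]
tool_rot: [[-1.0, -0.013, 0.001], [-0.013, 1.0, 0.004], [-0.001, 0.004, -1.0]]
wrist_force: [1.2, 5.2, -2.7]
opening: 0.0205
grip_force: 2.6
```

Emit:
arm_command:
  increments:
    - [[0, 4, 0], [0, 0, 0], 0.35]
    - [[0, 0, -50], [0, 0, 0], 0.35]
    - [[0, 0, -50], [0, 0, 0], 0.35]
    - [[-4, -56, 0], [0, 0, 0], 0.35]
    - [[-4, -56, 0], [0, 0, 0], 0.35]
    - [[-4, -56, 0], [0, 0, 0], 0.35]
    - [[-4, -56, 0], [0, 0, 0], 0.35]
    - [[-4, -56, 0], [0, 0, 0], 0.35]

```text
clock: 34.17
ee_pos: [0.5748, 0.0444, 0.1456]
tool_rot: [[-1.0, -0.011, -0.0], [-0.011, 1.0, -0.001], [0.0, -0.001, -1.0]]
wrist_force: [-0.3, -0.5, 0.7]
opening: 0.0296
grip_force: 0.0
```

```bash
python3 - <<'E'
from h import *
s=manip.observe(); print(s['ee_pos'].round(4),s['tool_rot'].round(3).tolist())
im,p=snap('top'); print(rects(im,p,.069,*B,30,(130,130,210,230)))
im,p=knobs('wrist',.059); print(rects(im,p,.028,*B,500),rects(im,p,.028,*G,500)); print('v',rects(im,p,.069,*B,500))
im,p=snap('scene'); print(rects(im,p,.069,*B,60,(440,160,520,240))) 
E
```

```text
[0.5748 0.0444 0.1456] [[-1.0, -0.011, -0.0], [-0.011, 1.0, -0.001], [0.0, -0.001, -1.0]]
[(array([551.6, 326. ,  54.2,  14.4,  -0.9]), array([171., 171.]))]
wrist 85.0 177 310 [673.6 -98.2  59. ]
wrist 425.0 514 251 [612.6 191.7  59. ]
wrist 354.5 220 207 [574.6 -48.6  59. ]
wrist 317.0 343 206 [573.9  49.3  59. ]
[(array([5.353e+02, 5.000e+01, 9.850e+01, 4.340e+01, 4.000e-01]), array([341., 144.]))] [(array([ 5.303e+02, -4.940e+01,  8.620e+01,  4.520e+01,  3.000e-01]), array([225., 142.]))]
v [(array([5.283e+02, 4.740e+01, 8.300e+01, 3.660e+01, 4.000e-01]), array([341., 144.]))]
[(array([554.5, 326.6,  60. ,  17.3,  -2.2]), array([478., 205.]))]
```

Emit:
arm_command:
  increments:
    - [[0, 0, 0], [0, 0, 0.174], 0.38]
    - [[0, 0, 0], [0, 0, 0.174], 0.38]
    - [[0, 0, 0], [0, 0, 0.174], 0.38]
    - [[0, 0, 0], [0, 0, 0.174], 0.38]
    - [[0, 0, 0], [0, 0, 0.174], 0.38]
    - [[0, 0, 0], [0, 0, 0.174], 0.38]
    - [[0, 0, 0], [0, 0, 0.174], 0.38]
    - [[0, 0, 0], [0, 0, 0.174], 0.38]

```text
clock: 35.33
ee_pos: [0.5747, 0.0486, 0.1451]
tool_rot: [[-0.185, 0.983, -0.001], [0.983, 0.185, 0.0], [0.0, -0.001, -1.0]]
wrist_force: [-0.8, -1.1, -0.8]
opening: 0.0327
grip_force: 0.0
```

Emit:
arm_command:
  increments:
    - [[0, 0, 0], [0, 0, 0.174], 0.38]
    - [[0, 0, 40], [0, 0, 0], 0.38]
    - [[0, 0, 0], [0, 0, 0], 0.38]
    - [[0, 0, 0], [0, 0, 0], 0.38]
    - [[0, 0, 0], [0, 0, 0], 0.38]

```text
clock: 35.95
ee_pos: [0.5763, 0.0474, 0.1069]
tool_rot: [[-0.016, 1.0, 0.003], [1.0, 0.016, 0.0], [0.0, 0.003, -1.0]]
wrist_force: [-0.3, -0.5, -0.9]
opening: 0.0325
grip_force: 0.0
```

Emit:
arm_command:
  increments:
    - [[1, -1, 30], [0, 0, 0], 0.38]
    - [[0, 0, 28], [0, 0, 0], 0.38]
    - [[0, 0, 0], [0, 0, 0], 0.38]
    - [[0, 0, 0], [0, 0, 0], 0.2]
    - [[0, 0, 0], [0, 0, 0], 0.2]
    - [[0.6, 7.3, 0], [0, 0, -0.174], 0.2]
    - [[0.6, 7.3, 0], [0, 0, -0.174], 0.2]
    - [[0.6, 7.3, 0], [0, 0, -0.174], 0.2]

```text
clock: 36.95
ee_pos: [0.5949, 0.0535, 0.0483]
tool_rot: [[-0.517, 0.856, -0.001], [0.856, 0.517, -0.0], [-0.0, -0.001, -1.0]]
wrist_force: [-1.6, -0.1, 0.1]
opening: 0.0169
grip_force: 0.7
```

Emit:
arm_command:
  increments:
    - [[0.6, 7.3, 0], [0, 0, -0.174], 0.2]
    - [[0.6, 7.3, 0], [0, 0, -0.174], 0.2]
    - [[0.6, 7.3, 0], [0, 0, -0.174], 0.2]
    - [[0.6, 7.3, 0], [0, 0, -0.174], 0.2]
    - [[0.6, 7.3, 0], [0, 0, -0.174], 0.2]
    - [[0.6, 7.3, 0], [0, 0, -0.174], 0.2]
    - [[0.6, 8, 0], [0, 0, -0.174], 0.2]
    - [[0, 3, 0], [0, 0, 0], 0.2]

```text
clock: 37.95
ee_pos: [0.616, 0.1013, 0.0486]
tool_rot: [[-0.983, -0.182, 0.003], [-0.182, 0.983, -0.0], [-0.003, -0.001, -1.0]]
wrist_force: [1.4, -0.6, 0.3]
opening: 0.0169
grip_force: 0.6
```

Emit:
arm_command:
  increments:
    - [[0, 0, 0], [0, 0, 0], 0.2]
    - [[0, -2, 0], [0, 0, 0], 0.38]
    - [[0, 0, -30], [0, 0, 0], 0.38]
    - [[0, 0, -30], [0, 0, 0], 0.38]
    - [[0, 0, 0], [0, 0, 0], 0.38]

```text
clock: 38.58
ee_pos: [0.6171, 0.0997, 0.1102]
tool_rot: [[-0.983, -0.183, 0.006], [-0.183, 0.983, 0.001], [-0.006, 0.0, -1.0]]
wrist_force: [0.1, -0.0, -1.3]
opening: 0.0322
grip_force: 0.0
```

```bash
python3 - <<'E'
from h import *
s=manip.observe(); print(s['ee_pos'].round(4),s['tool_rot'].round(3).tolist())
im,p=knobs('scene'); print(rects(im,p,.028,*B,60)); print(rects(im,p,.028,*G,100,(280,170,440,280)))
im,p=knobs('wrist'); print(rects(im,p,.028,*B,500),rects(im,p,.028,*G,500))
E
```

```text
[0.6171 0.0997 0.1102] [[-0.983, -0.183, 0.006], [-0.183, 0.983, 0.001], [-0.006, 0.0, -1.0]]
scene 23.0 382 241 [616.2 100.4  55. ]
scene 26.5 425 237 [614.2 195.3  55. ]
scene 13.0 310 230 [573.7 -51.1  55. ]
[(array([535.5,  48.3,  99.9,  45.3,   1.1]), array([352., 217.])), (array([532. , 345.4,  62.9,  18.2,  -1.7]), array([478., 205.]))]
[(array([ 5.387e+02, -5.100e+01,  1.040e+02,  4.500e+01,  2.000e-01]), array([309., 225.]))]
wrist 551.0 452 246 [614.6 194.9  55. ]
wrist 459.0 321 224 [615.3 101.   55. ]
wrist 875.5 95 127 [576.5 -49.5  55. ]
[(array([535.4,  50.2,  99.4,  44.1,   0.6]), array([270.,  82.]))] [(array([ 5.34e+02, -4.80e+01,  7.62e+01,  4.66e+01,  4.00e-01]), array([124.,  57.]))]
```

Emit:
arm_command:
  increments:
    - [[22, -47, 0], [0, 0, 0], 0.38]
    - [[22, -47, 0], [0, 0, 0], 0.38]
    - [[23, -47, 0], [0, 0, 0], 0.38]
    - [[0, 0, 0], [0, 0, 0.174], 0.38]
    - [[0, 0, 0], [0, 0, 0.174], 0.38]
    - [[0, 0, 0], [0, 0, 0.174], 0.38]
    - [[0, 0, 0], [0, 0, 0.174], 0.38]
    - [[0, 0, 0], [0, 0, 0.174], 0.38]

```text
clock: 39.67
ee_pos: [0.5737, -0.051, 0.1056]
tool_rot: [[-0.771, 0.637, -0.004], [0.637, 0.771, 0.0], [0.003, -0.002, -1.0]]
wrist_force: [-0.2, -0.2, 0.1]
opening: 0.0326
grip_force: 0.0
```

Emit:
arm_command:
  increments:
    - [[0, 0, 0], [0, 0, 0.174], 0.38]
    - [[0, 0, 0], [0, 0, 0.174], 0.38]
    - [[0, 0, 0], [0, 0, 0.174], 0.38]
    - [[0, 0, 0], [0, 0, 0.174], 0.38]
    - [[0, 0, 0], [0, 0, 0.174], 0.38]
    - [[0, 0, 0], [0, 0, 0], 0.38]
    - [[0, 0, 0], [0, 0, 0], 0.38]
    - [[0, 0, 0], [0, 0, 0], 0.38]

```text
clock: 40.67
ee_pos: [0.5749, -0.0511, 0.1071]
tool_rot: [[-0.017, 1.0, -0.0], [1.0, 0.017, 0.0], [0.0, -0.0, -1.0]]
wrist_force: [0.1, -0.8, -0.3]
opening: 0.0328
grip_force: 0.0
```

Emit:
arm_command:
  increments:
    - [[-1, 1, 30], [0, 0, 0], 0.38]
    - [[0, 0, 28], [0, 0, 0], 0.38]
    - [[0, 0, 0], [0, 0, 0], 0.38]
    - [[0, 0, 0], [0, 0, 0], 0.2]
    - [[0, 0, 0], [0, 0, 0], 0.2]
    - [[0.6, 7.3, 0], [0, 0, -0.174], 0.2]
    - [[0.6, 7.3, 0], [0, 0, -0.174], 0.2]
    - [[0.6, 7.3, 0], [0, 0, -0.174], 0.2]

```text
clock: 41.68
ee_pos: [0.5967, -0.047, 0.0503]
tool_rot: [[-0.517, 0.856, -0.001], [0.856, 0.517, -0.0], [-0.0, -0.001, -1.0]]
wrist_force: [-0.7, 0.4, -0.3]
opening: 0.0168
grip_force: 0.7
```

Emit:
arm_command:
  increments:
    - [[0.6, 7.3, 0], [0, 0, -0.174], 0.2]
    - [[0.6, 7.3, 0], [0, 0, -0.174], 0.2]
    - [[0.6, 7.3, 0], [0, 0, -0.174], 0.2]
    - [[0.6, 7.3, 0], [0, 0, -0.174], 0.2]
    - [[0.6, 7.3, 0], [0, 0, -0.174], 0.2]
    - [[0.6, 7.3, 0], [0, 0, -0.174], 0.2]
    - [[0.6, 8, 0], [0, 0, -0.174], 0.2]
    - [[0, 3, 0], [0, 0, 0], 0.2]

```text
clock: 42.68
ee_pos: [0.618, 0.0008, 0.0507]
tool_rot: [[-0.983, -0.182, 0.004], [-0.182, 0.983, -0.0], [-0.003, -0.001, -1.0]]
wrist_force: [0.1, -0.2, -0.4]
opening: 0.0168
grip_force: 0.6
```

Emit:
arm_command:
  increments:
    - [[0, 0, 0], [0, 0, 0], 0.2]
    - [[0, -2, 0], [0, 0, 0], 0.38]
    - [[0, 0, -30], [0, 0, 0], 0.38]
    - [[0, 0, -50], [0, 0, 0], 0.38]
    - [[0, 0, -50], [0, 0, 0], 0.38]
    - [[50, 0, 0], [0, 0, 0], 0.38]
    - [[50, 0, 0], [0, 0, 0], 0.38]
    - [[0, 0, 0], [0, 0, 0], 0.38]

```text
clock: 43.68
ee_pos: [0.513, -0.0206, 0.1781]
tool_rot: [[-0.984, -0.18, -0.007], [-0.18, 0.984, 0.001], [0.007, 0.002, -1.0]]
wrist_force: [0.9, 0.2, -0.0]
opening: 0.0328
grip_force: 0.0
```

```bash
python3 - <<'E'
from h import *
s=manip.observe(); print(s['clock'],s['ee_pos'].round(4))
im,p=knobs('scene'); print(rects(im,p,.028,*B,60)); print(rects(im,p,.028,*G,100,(280,170,440,280))); print(rects(im,p,.069,*B,60,(440,160,520,240)))
cv2.imwrite('pics/s9.png',im)
im,p=knobs('wrist'); print(rects(im,p,.028,*B,500),rects(im,p,.028,*G,500))
E
```

```text
43.675 [ 0.513  -0.0206  0.1781]
scene 26.5 336 245 [ 6.161e+02 -2.000e-01  5.500e+01]
scene 24.5 382 241 [614.9 100.6  55. ]
scene 24.5 425 237 [614.  195.6  55. ]
[(array([536.6,  48. , 102.2,  46. ,   1.1]), array([353., 218.])), (array([532.1, 345.4,  62.9,  18.1,  -2. ]), array([478., 205.]))]
[(array([538.1, -51. , 102.7,  45.6,  -0. ]), array([310., 222.]))]
[(array([554.5, 326.7,  60. ,  17.3,  -2. ]), array([478., 205.]))]
wrist 279.5 502 317 [614.4 194.4  55. ]
wrist 171.5 415 301 [611.4  98.   55. ]
wrist 236.0 321 291 [6.167e+02 6.000e-01 5.500e+01]
[(array([535.5,  49.9, 100. ,  44.5,   0.6]), array([384., 212.]))] [(array([ 5.370e+02, -4.950e+01,  1.003e+02,  4.400e+01,  2.000e-01]), array([287., 197.]))]
```

View pics/s9.png

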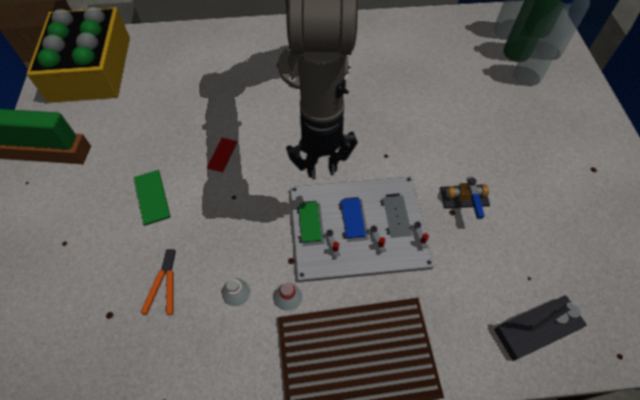

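The final view shows both plaques in their bays at (310,222) and (353,218), the clips clear and the valve closed. The bottle tops at (235,291) and (288,295) and the pliers at (160,280) are where they were.

```bash
python3 -c "
from h import *
print(workorder.close_job())"
```

```text
the job is handed in; nothing more can be done
None
```

I handed the job in at about 44 s, but no verdict came back. The green plaque is in bay A and the blue in bay B (orange was absent); both were clipped while the valve was opened and closed, and in the final images the clips are clear, the valve is closed and the bottle tops and pliers are undisturbed.

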